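# Assemble the washed vacuum filter unit in its bench holder

## Robot

A 6-joint arm with a two-finger parallel gripper is mounted at the origin on the work surface. World frame = base frame: x ahead of the robot, y to its left, z up, the work surface at z = 0. Lengths are in m, angles in degrees, forces in N, time in s.
With the tool pointing down it reaches from about 0.375 to 0.9 m from the base axis. Payload 3.1 kg.
Tool frame: the origin (TCP) lies midway between the tips of the shut fingers; the grasp point (between the pads) lies 19 mm behind it (bot.hold_point_z is the distance from the TCP to the grasp point, in m); z points along the fingers, y is the line along which they close (so a half turn about z gives the same grasp; the last joint's range is limited). The gripper opens to 87 mm and grips with 3 to 60 N. Pads are 19 mm wide; open, the fingers measure 117 mm over their backs; the gripper's body (75 mm by 190 mm) begins 51 mm behind the grasp point.
Start: joints at [-87.004, 30.224, 82.088, -0, 67.689, -10.227], TCP at [0.143, -0.608, 0.187] pointing down, gripper open.
Joint ranges: [-176.69, 176.69], [-43.24, 126.21], [12.49, 139.97], [-82, 262], [0, 151.66], [-163.58, 163.58]. Speed limits (degrees/s): [159.86, 159.86, 180, 180, 180, 180].

## Interface

Orientations are given as a 3x3 rotation matrix whose columns are the frame's x, y, z axes.
In Python, from rig import read_state, optics, order, bot gives the robot as it stands.
- The arm moves only by the tool drive_tool, never from a script. Its argument "steps" is a list of rows, each a list of 7 numbers: the finger opening in mm, from 0 to 87, then the shift along the tool's x, y, z normalised to -1 to 1, where 1 is 0.12 m, then the turn, a rotation vector about the tool's x, y, z normalised to -1 to 1, where 1 is 1.5 rad. In form: [[jaw, tx, ty, tz, ax, ay, az], ...]. A call has 1 to 8 rows; each row is the pose to reach, as a shift and turn from the pose commanded when the call began, along the tool's axes at that moment; what a row does not reach only later rows make up. A row lasts 1/10 s, in which the tool goes at most 50 mm and 8.59 degrees, less where a joint would pass 70% of its speed; a pose out of reach is approached as far as the arm can. A call with a number of a shift or a turn outside -1 to 1 is refused whole. A call with a gripper value outside its range is refused whole. The fingers move at their own pace and stop on an object; the grip force is fixed at half the most. Time passes only in rows, so rows that repeat a pose let the fingers close. It gives the time, the measured TCP pose, the force, the opening and the grip force at its end, in the units of the state.
- read_state(): the state, without advancing time (a new reading comes with each control period).
- optics.capture(name): name is "scene" or "top"; returns a dict with "color" (384x512x3 uint8, blue, green, red), "range_z" (384x512 float32, m along the optical axis (not along the pixel's ray), 0 where there is no reading), "fx", "fy", "cx", "cy" (pixels), "rvec" (rotation vector, rad) and "tvec" (3), from world to camera coordinates, as OpenCV has them. Camera axes: x right, y down, z forward; pixel columns grow to the right and rows downward; lengths in m; the calibration is good to about 2 mm. A picture is of the moment at which its call begins.
- order.hand_in(): hands the job in; it is judged then, once.
The state is a dict: "time_s": time; "joint_positions": joint angles; "qvel": joint speeds; "tau": joint torques, N m; "position": TCP position; "tcp_rot": TCP orientation; "force": force on the tool from outside, world axes, zero at the start; "moment": the same for the moment, N m; "opening": opening from 0.0 (shut) to 1.0 (fully open); "grasp_force": force on a finger pad.
Only numpy, scipy, OpenCV 4.12 (cv2) and the standard library are available. Lean on these libraries where they do the work, as an engineer would, in place of code of your own. Each camera call takes 0.05 s, during which the arm holds its last target. There are 200 camera calls.

## Task

Put the washed filter unit back together in its bench holder, building from the bottom up: first the receiver jar (closed bottom, hose nozzle at the side) upright in the holder's well, next the steel support plate plug-down in the jar's mouth, then the open funnel collar-down on the plate around its raised perforated disc, and last the cover with its knob up in the funnel's mouth. Seat each part fully and let go of it before fetching the next, keep the parts upright and set them down rather than drop them; which way the nozzle points does not matter. Leave the culture dishes, the bottle and the yellow rack where they stand, and finish with everything released and at rest.

Things in the scene. Friction and masses are not known exactly. Their poses are not given: they have to be found in the camera images.
- holder: Grey plastic bench holder, fixed: round base 128 mm across, 8 mm thick, with an open round well in the middle. The well's collar rises to 24 mm above the bench (92 mm across outside at most); inside it is 67 mm wide at the floor, flaring to about 83 mm at the mouth. Origin: centre of the underside, z up; the well's floor, where the jar stands, is 8 mm above it.
- receiver: Receiver jar, amber plastic, 130-210 g: closed bottom, open top, 60 mm outside diameter, 85 mm tall, mouth 54 mm wide, wall 3 mm. A thin hose nozzle (11 mm at its root) sticks out sideways along +y to 53 mm from the axis, 66 mm up: grip across the diameter clear of it. Origin: centre of the underside, z up. Starts upright at any yaw; seated 8 mm above the holder's origin.
- support: Steel support plate, 100-170 g, 25 mm tall. Plug 49 mm across from 0 to 12 mm, bevelled to 40 mm at its foot; flange 64 mm across from 12 to 20 mm (grip here; it rests on the jar's rim); raised perforated disc 47 mm across from 20 to 25 mm, bevelled to 41 mm. Origin: centre of the plug's underside, z up. Starts standing on its plug; seated 73 mm above the jar's origin.
- funnel: Funnel, amber plastic, 90-145 g: straight tube open at both ends, 60 mm outside diameter, 65 mm tall, bore 53 mm, with a 64 mm collar round the lowest 8 mm and small white marks; no nozzle. Origin: centre of the lower (collar) end, z up. Starts upright, collar down; seated it stands on the plate's flange, 20 mm above the plate's origin.
- cover: Cover, amber plastic, 48-78 g, 32 mm tall. Plug 46 mm across from 0 to 8 mm, bevelled to 38 mm at its foot; disc 66 mm across from 8 to 14 mm; round knob 20 mm across from 14 to 32 mm (grip here). Origin: centre of the plug's underside, z up. Starts standing on its plug, knob up; seated its disc rests on the funnel's rim, origin 57 mm above the funnel's.
- dishes: Bystander: stack of three white culture dishes, 58 mm across, 33 mm tall, one loose body. Origin: centre of the underside.
- bottle: Bystander: brown reagent bottle with blue cap, 68 mm across, 150 mm tall, loose, beyond the far side of the work. Origin: centre of the underside.
- rack: Bystander: low yellow tube rack, 67 by 205 mm (long side along its y), 28 mm tall, with rows of dark holes, loose, beyond the far side of the work. Origin: centre of the underside.
Things that resemble listed ones, but are neither listed nor needed, are in the scene too. Leave any pink look-alike of the cover alone.

How it is judged (in metres and radians):
On the way, in this order (a step that is already met when the one before it is completed fails the run):
1. receiver jar seated in the holder's well and let go (horizontal distance between receiver and holder below 0.006 m and z of receiver in the frame of holder between 0.005 and 0.011 m and angle between receiver's own z axis and vertical below 0.06 rad and contact force between the fingers and receiver below 0.1 N), for 0.2 s.
2. support plate seated in the mouth of the receiver jar and let go (horizontal distance between receiver and holder below 0.006 m and z of receiver in the frame of holder between 0.005 and 0.011 m and angle between each of receiver, support's own z axis and vertical below 0.06 rad and horizontal distance between support and receiver below 0.006 m and z of support in the frame of receiver between 0.07 and 0.076 m and contact force between the fingers and support below 0.1 N), for 0.2 s.
3. funnel seated on the support plate, around its raised disc, and let go (horizontal distance between receiver and holder below 0.006 m and z of receiver in the frame of holder between 0.005 and 0.011 m and angle between each of receiver, support, funnel's own z axis and vertical below 0.06 rad and horizontal distance between support and receiver below 0.006 m and z of support in the frame of receiver between 0.07 and 0.076 m and horizontal distance between funnel and support below 0.006 m and z of funnel in the frame of support between 0.017 and 0.023 m and contact force between the fingers and funnel below 0.1 N), for 0.2 s.
4. cover seated in the mouth of the funnel and let go (horizontal distance between receiver and holder below 0.006 m and z of receiver in the frame of holder between 0.005 and 0.011 m and angle between each of receiver, support, funnel, cover's own z axis and vertical below 0.06 rad and horizontal distance between support and receiver below 0.006 m and z of support in the frame of receiver between 0.07 and 0.076 m and horizontal distance between funnel and support below 0.006 m and z of funnel in the frame of support between 0.017 and 0.023 m and horizontal distance between cover and funnel below 0.006 m and z of cover in the frame of funnel between 0.054 and 0.06 m and contact force between the fingers and cover below 0.1 N), for 0.2 s.
At the end, for the whole second after the job is handed in: Jar in the holder's well (axis within 6 mm of the well's, height within 3 mm of fully down), support plate in the jar, funnel on the plate and cover in the funnel, each within 6 mm of the axis of the part below and within 3 mm of its seated height, all upright within 0.06 rad, released and at rest (all of step 4 and contact force between the fingers and receiver below 0.1 N and contact force between the fingers and support below 0.1 N and contact force between the fingers and funnel below 0.1 N and linear speed of each of receiver, support, funnel, cover below 0.02 m/s and angular speed of each of receiver, support, funnel, cover below 0.2 rad/s); the robot touches nothing.
It fails at once if a part of the unit was dropped (fell freely by more than about 3 cm) or knocked away ((linear speed of receiver above 0.8 m/s and contact force between the fingers and receiver below 0.1 N) or (linear speed of support above 0.8 m/s and contact force between the fingers and support below 0.1 N) or (linear speed of funnel above 0.8 m/s and contact force between the fingers and funnel below 0.1 N) or (linear speed of cover above 0.8 m/s and contact force between the fingers and cover below 0.1 N)).
It fails at once if a part of the unit was tipped by more than 35 degrees (angle between any of receiver, support, funnel, cover's own z axis and vertical above 0.6 rad).
It fails at once if the dishes, the bottle or the rack were moved by more than 15 mm (distance of any of dishes, bottle, rack from where it was at the start of the episode above 0.015 m).
It also fails if it takes over 141 s, if anything falls off the work surface, if the arm or the gripper's body presses on something with over 40 N, if the wrist force passes 120 N, or if a joint passes its speed limit or range.

## Working session

There is one attempt and no reset: what is moved stays moved. The work goes in short steps, Python scripts to look and compute and a tool call to move; the robot and the scene stay as the last step left them, time stands still between calls to the robot, and variables do not carry over. Pictures are saved under pics/ and viewed, at most 14 in all, crops included, and the job is handed in when it is done.

Besides the shell and the picture viewer there is one more tool, called after ">>>" in YAML: its name, and indented under it one key for each argument. drive_tool: Moves the arm, as the interface text tells. Scaled input: -1 to 1 covers 0.12 m each way for a shift and 1.5 rad each way for a turn. Its arguments: {"type":"object","properties":{"steps":{"type":"array"}},"required":["steps"]}

```bash
ls; mkdir -p pics
python3 - <<'E'
from rig import read_state, optics, order, bot
import cv2,numpy as np
s=read_state();print(s['time_s'],s['position'],s['tcp_rot'],s['opening'],bot.hold_point_z)
for n in('scene','top'):
    c=optics.capture(n);cv2.imwrite(f'pics/{n}0.png',c['color']);np.savez(f'{n}0.npz',**c)
    print(n,c['fx'],c['cx'],c['cy'],c['rvec'],c['tvec'],-cv2.Rodrigues(np.array(c['rvec']))[0].T@np.array(c['tvec']))
E
```

```text
pics
0.0 [ 0.14294419 -0.60759297  0.18558535] [[ 9.73482284e-01  2.28762384e-01 -1.23969742e-04]
 [ 2.28762118e-01 -9.73479989e-01  2.14592733e-03]
 [ 3.70225389e-04 -2.11738182e-03 -9.99997690e-01]] 0.9984371492650248 0.0187
scene 432.8261864786762 258.18201350236455 193.63406242038346 [ 1.97208382  1.17534876 -0.60050083] [-0.28400982 -0.28303471  1.68171079] [ 1.47036767 -0.44239358  0.79449874]
top 462.3613394380908 261.81014216044815 187.72657535156577 [ 2.16292291 -2.12165337  0.21792709] [-0.02183681  0.58885767  1.03793143] [0.39912036 0.01789921 1.12468414]
```

View pics/scene0.png

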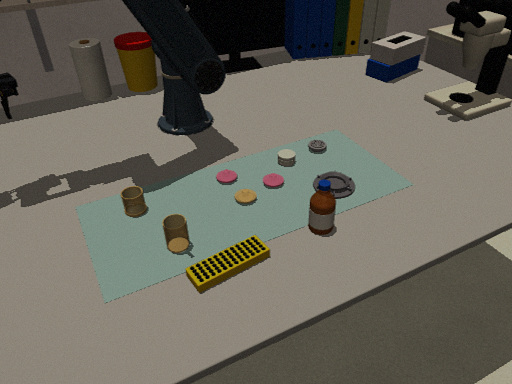

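View pics/top0.png

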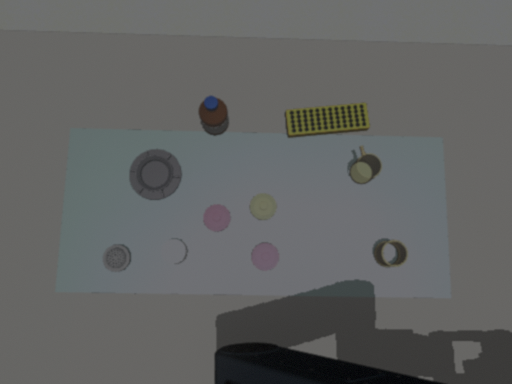

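The scene shows the holder at (334,185), support at (317,146), amber cover at (246,197), jar (176,232) with its nozzle, funnel (134,202), and pink decoys at (227,177) and (273,181). In the top view they are: holder (155,174), support (117,257), dishes (176,251), cover (263,207), jar (365,168), funnel (393,253).

```bash
cat > h.py <<'E'
import cv2,numpy as np
from scipy.optimize import least_squares
def cloud(c):
    R=cv2.Rodrigues(np.array(c['rvec'],float))[0];t=np.array(c['tvec'],float).ravel()
    z=np.array(c['range_z'],float);v,u=np.mgrid[:z.shape[0],:z.shape[1]]
    P=np.stack([(u-c['cx'])/c['fx']*z,(v-c['cy'])/c['fy']*z,z],-1)
    W=(P-t)@R; W[z==0]=np.nan
    return W
def ray(c,u,v,h):
    R=cv2.Rodrigues(np.array(c['rvec'],float))[0];t=np.array(c['tvec'],float).ravel()
    o=-R.T@t;d=R.T@np.array([(u-c['cx'])/c['fx'],(v-c['cy'])/c['fy'],1]);return o+d*(h-o[2])/d[2]
def proj(c,p):
    K=np.array([[c['fx'],0,c['cx']],[0,c['fy'],c['cy']],[0,0,1.]]);return cv2.projectPoints(np.array([p],float),np.array(c['rvec'],float),np.array(c['tvec'],float),K,None)[0].ravel()
def near(W,x,y,r,z0,z1):
    m=(np.hypot(W[...,0]-x,W[...,1]-y)<r)&(W[...,2]>z0)&(W[...,2]<z1);return W[m],m
def circ(P,r):
    f=least_squares(lambda q:np.hypot(P[:,0]-q[0],P[:,1]-q[1])-r,P[:,:2].mean(0),loss='soft_l1',f_scale=.002);return f.x
E
python3 - <<'E'
from h import *
T=dict(np.load('top0.npz'));S=dict(np.load('scene0.npz'))
WT,WS=cloud(T),cloud(S)
print('table',np.nanmedian(WT[150:160,230:240,2]),np.nanmedian(WS[170:175,150:160,2]))
for n,u,v,h in [('holder',155,174,.012),('support',117,257,.02),('dishes',176,251,.033),('cover',263,207,.014),('jar',370,165,.085),('funnel',397,253,.065),('pink1',217,217,.01),('pink2',265,256,.01),('bottle',212,103,.15),('rack',328,120,.028)]:
    p=ray(T,u,v,h);
    for k,W in(('T',WT),('S',WS)):
        A,m=near(W,p[0],p[1],.06,.006,.2)
        if len(A): 
            print(n,k,p.round(3),len(A),'z pct',np.percentile(A[:,2],[5,50,95,99]).round(3),'xy mid',((A[:,:2].min(0)+A[:,:2].max(0))/2).round(4),'ext',np.ptp(A[:,:2],axis=0).round(3))
# enlarged crops
a=cv2.resize(T['color'][130:285,95:275],None,fx=4,fy=4,interpolation=3)[:600]
a=cv2.convertScaleAbs(a,alpha=1.5)
cv2.imwrite('pics/cropA.png',a[:600,:800])
b=cv2.convertScaleAbs(cv2.resize(T['color'][140:275,335:425],None,fx=4,fy=4,interpolation=3),alpha=1.6)
cv2.imwrite('pics/cropB.png',b)
E
```

```text
table 0.0007831586207053074 -0.0016878611437908407
holder T [0.625 0.25  0.012] 1648 z pct [0.007 0.01  0.024 0.027] xy mid [0.6245 0.2496] ext [0.118 0.119]
holder S [0.625 0.25  0.012] 465 z pct [0.006 0.011 0.023 0.025] xy mid [0.6249 0.249 ] ext [0.114 0.118]
support T [0.423 0.325 0.02 ] 617 z pct [0.016 0.022 0.028 0.03 ] xy mid [0.4174 0.3276] ext [0.1   0.109]
support S [0.423 0.325 0.02 ] 173 z pct [0.012 0.02  0.025 0.027] xy mid [0.4226 0.3291] ext [0.061 0.066]
dishes T [0.438 0.186 0.033] 534 z pct [0.018 0.033 0.036 0.038] xy mid [0.4376 0.1946] ext [0.1   0.079]
dishes S [0.438 0.186 0.033] 249 z pct [0.009 0.03  0.034 0.035] xy mid [0.4384 0.194 ] ext [0.066 0.06 ]
cover T [ 0.549 -0.015  0.014] 582 z pct [0.01  0.014 0.032 0.034] xy mid [ 0.5465 -0.0131] ext [0.116 0.092]
cover S [ 0.549 -0.015  0.014] 265 z pct [0.009 0.013 0.03  0.032] xy mid [ 0.5501 -0.0143] ext [0.069 0.066]
jar T [ 0.642 -0.26   0.085] 647 z pct [0.007 0.055 0.086 0.088] xy mid [ 0.64   -0.2719] ext [0.107 0.091]
jar S [ 0.642 -0.26   0.085] 814 z pct [0.012 0.06  0.083 0.085] xy mid [ 0.6538 -
[... 410 characters left out ...]
0.033] xy mid [0.5225 0.0981] ext [0.066 0.067]
pink2 T [ 0.431 -0.022  0.01 ] 606 z pct [0.01  0.014 0.032 0.035] xy mid [ 0.4421 -0.0235] ext [0.093 0.103]
pink2 S [ 0.431 -0.022  0.01 ] 221 z pct [0.009 0.013 0.03  0.031] xy mid [ 0.4319 -0.0209] ext [0.068 0.064]
bottle T [0.759 0.105 0.15 ] 935 z pct [0.022 0.102 0.151 0.153] xy mid [0.7537 0.109 ] ext [0.076 0.072]
bottle S [0.759 0.105 0.15 ] 1117 z pct [0.014 0.082 0.148 0.15 ] xy mid [0.7675 0.106 ] ext [0.062 0.064]
rack T [ 0.768 -0.173  0.028] 1246 z pct [0.02  0.028 0.032 0.033] xy mid [ 0.7652 -0.1729] ext [0.092 0.119]
rack S [ 0.768 -0.173  0.028] 1101 z pct [0.012 0.027 0.029 0.03 ] xy mid [ 0.7743 -0.1728] ext [0.078 0.119]
```

View pics/cropB.png

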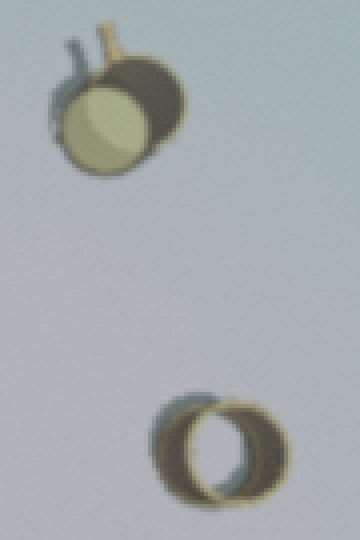

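View pics/cropA.png

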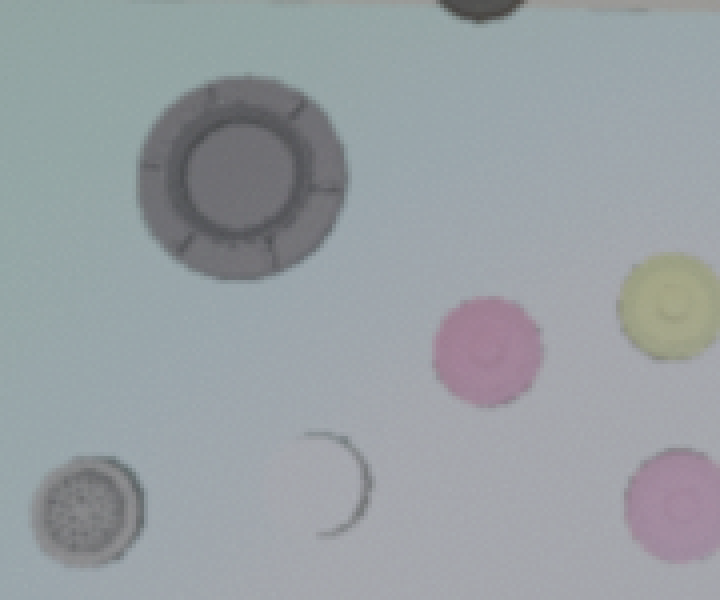

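Crop B shows the jar rim centred near top-view pixel (371,164) with its nozzle pointing up to about (361,148), and the open funnel rim near (395,254). Crop A shows the holder at (155,174), support at (116,257), cover at (263,207), dishes at (176,251) and two pink decoys.

Run:
```python
from h import *
C={'T':dict(np.load('top0.npz')),'S':dict(np.load('scene0.npz'))}
W={k:cloud(c) for k,c in C.items()}
def band(n,x,y,rr,z0,z1,r=None):
    for k in W:
        A,_=near(W[k],x,y,rr,z0,z1)
        if len(A)<8: print(n,k,len(A));continue
        mm=(A.min(0)+A.max(0))/2
        print(n,k,len(A),'z',np.median(A[:,2]).round(4),'circ',circ(A,r).round(4) if r else '','mean',A[:,:2].mean(0).round(4),'mid',mm[:2].round(4),'ext',np.ptp(A[:,:2],axis=0).round(3))
band('jar rim',.648,-.26,.045,.078,.092,.0285)
band('funnel rim',.443,-.317,.045,.059,.072,.0283)
band('support flange',.422,.329,.04,.010,.033)
band('support disc',.422,.329,.04,.0235,.033)
band('holder collar',.6247,.2495,.055,.019,.03,.043)
band('holder base',.6247,.2495,.075,.0055,.014)
band('cover disc',.549,-.0145,.045,.009,.02)
band('cover knob',.549,-.0145,.02,.026,.038)
# contour ellipses in top view by colour
T=C['T'];im=cv2.cvtColor(T['color'],cv2.COLOR_BGR2LAB).astype(int)
def ell(n,u,v,r,h):
    bg=np.median(im[v-r:v+r+1,u-r:u+r+1].reshape(-1,3)[[0,2*r,-1,-2*r]],0)
    d=np.abs(im-bg).sum(2);m=((d>14)*255).astype('uint8');k=np.zeros_like(m);k[v-r:v+r+1,u-r:u+r+1]=1;m*=k
    c=max(cv2.findContours(m,0,1)[0],key=cv2.contourArea);e=cv2.fitEllipse(cv2.convexHull(c));p=ray(T,*e[0],h);print(n,'ell px',np.round(e[0],1),np.round(np.array(e[1])*np.linalg.norm(p-np.array([.399,.018,1.125]))/T['fx'],4),'world',p.round(4))
ell('holder',155,174,30,.004);ell('cover',263,207,17,.011);ell('support',117,257,18,.018)
for uv in [(360,146),(362,150),(362,153)]: print('nozzle',ray(T,*uv,.066).round(4))
A,m=near(W['S'],.648,-.26,.07,.055,.077);r=A[np.hypot(A[:,0]-.645,A[:,1]+.257)>.036];print('noz pts',len(r),r[:,:3].mean(0) if len(r) else '', r[:6])
A,m=near(W['T'],.648,-.26,.07,.055,.077);r=A[np.hypot(A[:,0]-.645,A[:,1]+.257)>.036];print('noz pts',len(r),r[:,:3].mean(0) if len(r) else '')
```

```text
jar rim T 139 z 0.0839 circ [ 0.6425 -0.2564] mean [ 0.6433 -0.2564] mid [ 0.6426 -0.257 ] ext [0.058 0.061]
jar rim S 133 z 0.0824 circ [ 0.6435 -0.2562] mean [ 0.6445 -0.2564] mid [ 0.6431 -0.2562] ext [0.061 0.059]
funnel rim T 187 z 0.0644 circ [ 0.4423 -0.315 ] mean [ 0.4422 -0.3172] mid [ 0.4419 -0.316 ] ext [0.06  0.061]
funnel rim S 104 z 0.063 circ [ 0.4436 -0.3151] mean [ 0.4436 -0.3161] mid [ 0.443  -0.3151] ext [0.067 0.06 ]
support flange T 603 z 0.0225 circ  mean [0.4213 0.3273] mid [0.4215 0.3287] ext [0.063 0.063]
support flange S 171 z 0.0198 circ  mean [0.4279 0.3248] mid [0.4226 0.3291] ext [0.061 0.066]
support disc T 237 z 0.0254 circ  mean [0.4217 0.328 ] mid [0.4168 0.3297] ext [0.053 0.05 ]
support disc S 29 z 0.0247 circ  mean [0.4224 0.3286] mid [0.421  0.3279] ext [0.039 0.04 ]
holder collar T 379 z 0.0222 circ [0.6262 0.2514] mean [0.6298 0.2539] mid [0.6259 0.2483] ext [0.098 0.107]
holder collar S 102 z 0.0216 circ [0.627  0.2508] mean [0.6225 0.2662] mid [0.6262 0.2571] ext [0.089 0.083]
holder base T 1360 z 0.0083 circ  mean [0.6234 0.2503] mid [0.6226
[... 450 characters left out ...]
.0142] mid [ 0.5526 -0.0142] ext [0.02  0.018]
holder ell px [155.  174.3] [0.1295 0.1349] world [0.6255 0.2514 0.004 ]
cover ell px [262.4 206.4] [0.0646 0.0655] world [ 0.5504 -0.0138  0.011 ]
support ell px [117.  257.5] [0.0674 0.073 ] world [0.4214 0.3257 0.018 ]
nozzle [ 0.6926 -0.2421  0.066 ]
nozzle [ 0.6829 -0.2467  0.066 ]
nozzle [ 0.6755 -0.2465  0.066 ]
noz pts 22 [ 0.68951385 -0.24426996  0.06686527] [[ 0.68334925 -0.2438391   0.07003423]
 [ 0.68371321 -0.24145602  0.06926169]
 [ 0.6820099  -0.24638167  0.06673799]
 [ 0.68666205 -0.24507645  0.0699259 ]
 [ 0.68545815 -0.24230039  0.06770121]
 [ 0.68914389 -0.24077138  0.0700044 ]]
noz pts 23 [ 0.6865988  -0.24394385  0.06901921]
```

>>> drive_tool:
  steps:
    - [87, 0.3, -0.12, 0, 0, 0, 0]
    - [87, 0.65, -0.25, 0, 0, 0, 0]
    - [87, 0.945, -0.379, 0, 0, 0, 0]
    - [87, 0.945, -0.379, 0, 0, 0, 0]

```text
time_s: 0.5
position: [0.2463, -0.5338, 0.1859]
tcp_rot: [[0.972, 0.233, 0.001], [0.233, -0.972, 0.004], [0.002, -0.004, -1.0]]
force: [-0.3, 0.4, -0.6]
opening: 0.999
grasp_force: 0.0
```

>>> drive_tool:
  steps:
    - [87, 0.3, -0.12, 0, 0, 0, 0]
    - [87, 0.65, -0.25, 0, 0, 0, 0]
    - [87, 0.945, -0.379, 0, 0, 0, 0]
    - [87, 0.945, -0.379, 0, 0, 0, 0]

```text
time_s: 0.9
position: [0.3457, -0.4647, 0.1861]
tcp_rot: [[0.972, 0.233, 0.0], [0.233, -0.972, 0.002], [0.001, -0.002, -1.0]]
force: [0.3, -0.4, -0.2]
opening: 0.998
grasp_force: 0.0
```

>>> drive_tool:
  steps:
    - [87, 0.3, -0.12, 0, 0, 0, 0]
    - [87, 0.65, -0.25, 0, 0, 0, 0]
    - [87, 0.945, -0.379, 0, 0, 0, 0]
    - [87, 0.945, -0.379, 0, 0, 0, 0]

```text
time_s: 1.3
position: [0.4454, -0.3957, 0.1863]
tcp_rot: [[0.972, 0.233, 0.001], [0.233, -0.972, 0.001], [0.001, -0.001, -1.0]]
force: [-0.3, 1.0, -0.7]
opening: 0.998
grasp_force: 0.0
```

>>> drive_tool:
  steps:
    - [87, 0.3, -0.12, 0, 0, 0, 0]
    - [87, 0.65, -0.25, 0, 0, 0, 0]
    - [87, 0.945, -0.379, 0, 0, 0, 0]
    - [87, 0.945, -0.379, 0, 0, 0, 0]

```text
time_s: 1.7
position: [0.5454, -0.3262, 0.1862]
tcp_rot: [[0.973, 0.232, 0.001], [0.232, -0.973, 0.0], [0.001, 0.0, -1.0]]
force: [-1.0, 0.5, -0.2]
opening: 0.996
grasp_force: 0.0
```

>>> drive_tool:
  steps:
    - [87, 0.3, -0.12, 0, 0, 0, 0]
    - [87, 0.65, -0.25, 0, 0, 0, 0]
    - [87, 0.945, -0.379, 0, 0, 0, 0]
    - [87, 0.945, -0.379, 0, 0, 0, 0]
    - [87, 0.945, -0.379, 0, 0, 0, 0]

```text
time_s: 2.2
position: [0.6419, -0.2587, 0.1859]
tcp_rot: [[0.973, 0.229, -0.002], [0.229, -0.973, -0.001], [-0.002, 0.0, -1.0]]
force: [0.2, -0.9, -0.4]
opening: 0.994
grasp_force: 0.0
```

```bash
cat >> h.py <<'E'
def to(x,y,z):
    from rig import read_state
    s=read_state();R=np.array(s['tcp_rot']);p=np.array(s['position'])
    d=R.T@(np.array([x,y,z])-p);print('t',round(s['time_s'],2),'pos',p.round(4),'yaw',np.degrees(np.arctan2(R[1,0],R[0,0])).round(2),'tilt',R[:2,2].round(4),'shift',(d/.12).round(3),'F',np.round(s['force'],1),'open',round(s['opening']*87,1),'grip',round(s['grasp_force'],1),'j',np.round(s['joint_positions'],0))
E
python3 -c "
from h import *
to(.643,-.2564,.043)"
```

```text
t 2.2 pos [ 0.6419 -0.2587  0.1859] yaw 13.23 tilt [-0.0019 -0.0008] shift [ 0.016 -0.017  1.19 ] F [ 0.2 -0.9 -0.4] open 86.5 grip 0.0 j [-31.  36.  71.  -0.  73.  46.]
```

>>> drive_tool:
  steps:
    - [87, 0.016, -0.017, 0.2, 0, 0, 0]
    - [87, 0.016, -0.017, 0.5, 0, 0, 0]
    - [87, 0.016, -0.017, 0.8, 0, 0, 0]
    - [87, 0.016, -0.017, 1.0, 0, 0, 0]
    - [87, 0.016, -0.017, 1.0, 0, 0, 0]

```text
time_s: 2.7
position: [0.6391, -0.2556, 0.0621]
tcp_rot: [[0.974, 0.226, -0.009], [0.226, -0.974, 0.004], [-0.008, -0.006, -1.0]]
force: [-0.3, -0.1, 0.1]
opening: 0.996
grasp_force: 0.0
```

>>> drive_tool:
  steps:
    - [87, 0, 0, 0.1, 0, 0, 0]
    - [87, 0, 0, 0.19, 0, 0, 0]
    - [58, 0, 0, 0.19, 0, 0, 0]
    - [50, 0, 0, 0.19, 0, 0, 0]
    - [50, 0, 0, 0.19, 0, 0, 0]
    - [50, 0, 0, 0.19, 0, 0, 0]
    - [50, 0, 0, 0.19, 0, 0, 0]
    - [50, 0, 0, 0.19, 0, 0, 0]

```text
time_s: 3.5
position: [0.6451, -0.2554, 0.0446]
tcp_rot: [[0.973, 0.229, 0.002], [0.229, -0.973, -0.001], [0.001, 0.002, -1.0]]
force: [-0.2, -0.8, 1.8]
opening: 0.662
grasp_force: 30.0
```

```bash
python3 -c "
from h import *
to(.643,-.2564,.165)"
```

```text
t 3.5 pos [ 0.6451 -0.2554  0.0446] yaw 13.24 tilt [ 0.0016 -0.0013] shift [-0.017  0.006 -1.003] F [-0.2 -0.8  1.8] open 57.6 grip 30.0 j [-31.  45.  78.  -0.  58.  46.]
```

>>> drive_tool:
  steps:
    - [50, 0, 0, -0.08, 0, 0, 0]
    - [50, 0, 0, -0.25, 0, 0, 0]
    - [50, 0, 0, -0.5, 0, 0, 0]
    - [50, 0, 0, -0.8, 0, 0, 0]
    - [50, 0, 0, -1, 0, 0, 0]
    - [50, 0, 0, -1, 0, 0, 0]

```text
time_s: 4.1
position: [0.647, -0.2561, 0.1687]
tcp_rot: [[0.973, 0.229, 0.008], [0.229, -0.973, -0.004], [0.007, 0.006, -1.0]]
force: [0.4, -0.4, -1.2]
opening: 0.666
grasp_force: 29.9
```

Run:
```python
from h import *
from rig import optics
to(.628,.251,.165)
for n in('scene','top'):
    c=optics.capture(n);np.savez(n+'1.npz',**c)
    A,_=near(cloud(c),.645,-.255,.05,.06,.3)
    print(n,np.percentile(A[:,2],[1,50,99]))
cv2.imwrite('pics/scene1.png',np.load('scene1.npz')['color'])
```

```text
t 4.1 pos [ 0.647  -0.2561  0.1687] yaw 13.23 tilt [ 0.0079 -0.0043] shift [ 0.813 -4.15   0.011] F [ 0.4 -0.4 -1.2] open 58.0 grip 29.9 j [-31.  37.  72.   0.  70.  46.]
scene [0.12754255 0.1986858  0.29865296]
top [0.12305348 0.13364129 0.29570685]
```

View pics/scene1.png

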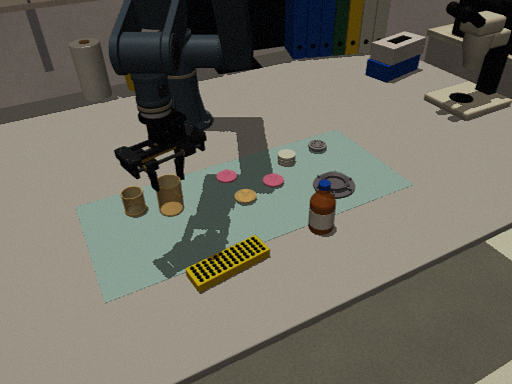

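The jar is held upright by the fingers at about (170,195) in the image, clear of the table. Next I carry it to the holder.

>>> drive_tool:
  steps:
    - [50, 0.03, -0.15, 0, 0, 0, 0]
    - [50, 0.09, -0.45, 0, 0, 0, 0]
    - [50, 0.15, -0.75, 0, 0, 0, 0]
    - [50, 0.2, -1, 0, 0, 0, 0]

```text
time_s: 4.6
position: [0.6379, -0.1286, 0.161]
tcp_rot: [[0.973, 0.229, -0.006], [0.229, -0.973, 0.003], [-0.005, -0.005, -1.0]]
force: [0.5, 0.6, -1.5]
opening: 0.667
grasp_force: 29.9
```

>>> drive_tool:
  steps:
    - [50, 0.06, -0.3, 0, 0, 0, 0]
    - [50, 0.12, -0.6, 0, 0, 0, 0]
    - [50, 0.16, -0.8, 0, 0, 0, 0]
    - [50, 0.2, -1, 0, 0, 0, 0]

```text
time_s: 5.0
position: [0.6336, -0.0069, 0.1613]
tcp_rot: [[0.973, 0.23, -0.005], [0.23, -0.973, 0.002], [-0.005, -0.003, -1.0]]
force: [0.4, -0.3, -1.4]
opening: 0.663
grasp_force: 29.9
```

>>> drive_tool:
  steps:
    - [50, 0.06, -0.3, 0, 0, 0, 0]
    - [50, 0.12, -0.6, 0, 0, 0, 0]
    - [50, 0.16, -0.8, 0, 0, 0, 0]
    - [50, 0.2, -1, 0, 0, 0, 0]

```text
time_s: 5.4
position: [0.6292, 0.1149, 0.1613]
tcp_rot: [[0.973, 0.23, -0.006], [0.23, -0.973, 0.001], [-0.005, -0.002, -1.0]]
force: [0.3, 0.8, -1.2]
opening: 0.662
grasp_force: 29.9
```

>>> drive_tool:
  steps:
    - [50, 0.06, -0.3, 0, 0, 0, 0]
    - [50, 0.12, -0.6, 0, 0, 0, 0]
    - [50, 0.16, -0.8, 0, 0, 0, 0]
    - [50, 0.2, -0.95, 0, 0, 0, 0]
    - [50, 0.2, -1, 0, 0, 0, 0]
    - [50, 0.2, -1, 0, 0, 0, 0]
    - [50, 0.2, -1, 0, 0, 0, 0]

```text
time_s: 6.1
position: [0.6277, 0.2333, 0.1632]
tcp_rot: [[0.974, 0.228, -0.001], [0.228, -0.974, -0.001], [-0.001, 0.001, -1.0]]
force: [-0.2, -0.2, -1.5]
opening: 0.659
grasp_force: 29.9
```

Run:
```python
from h import *
from rig import optics
to(.628,.251,.0525)
for n in('scene','top'):
    c=optics.capture(n);W=cloud(c)
    from rig import read_state
    p=read_state()['position']
    # amber jar: saturated orange pixels in band
    hsv=cv2.cvtColor(c['color'],cv2.COLOR_BGR2HSV)
    for z0,z1 in((.11,.16),(.16,.175),(.175,.215)):
        m=(np.hypot(W[...,0]-p[0],W[...,1]-p[1])<.06)&(W[...,2]>z0)&(W[...,2]<z1)&(hsv[...,1]>90)&(hsv[...,0]<30)
        A=W[m]
        if len(A)>10: print(n,z0,len(A),A.min(0).round(4),A.max(0).round(4),'circ',circ(A,.03 if z0<.17 else .0285).round(4))
```

```text
t 6.1 pos [0.6277 0.2333 0.1632] yaw 13.19 tilt [-0.0011 -0.001 ] shift [ 0.037 -0.144  0.923] F [-0.2 -0.2 -1.5] open 57.3 grip 29.9 j [11. 35. 76. -0. 68. 88.]
scene 0.11 238 [0.6084 0.1999 0.1191] [0.6574 0.247  0.1598] circ [0.6243 0.2334]
scene 0.16 96 [0.6064 0.2021 0.1602] [0.6567 0.2563 0.1749] circ [0.6245 0.2342]
scene 0.175 296 [0.597  0.1968 0.175 ] [0.6784 0.2655 0.214 ] circ [0.6258 0.233 ]
```

>>> drive_tool:
  steps:
    - [50, 0.02, -0.08, 0, 0, 0, 0]
    - [50, 0.04, -0.138, 0.1, 0, 0, 0]
    - [50, 0.04, -0.138, 0.3, 0, 0, 0]
    - [50, 0.04, -0.138, 0.5, 0, 0, 0]
    - [50, 0.04, -0.138, 0.65, 0, 0, 0]
    - [50, 0.04, -0.138, 0.75, 0, 0, 0]
    - [50, 0.04, -0.138, 0.8, 0, 0, 0]
    - [50, 0.04, -0.138, 0.8, 0, 0, 0]

```text
time_s: 7.0
position: [0.6284, 0.2516, 0.0667]
tcp_rot: [[0.973, 0.229, -0.002], [0.229, -0.973, -0.0], [-0.002, -0.0, -1.0]]
force: [0.4, -0.7, -0.2]
opening: 0.664
grasp_force: 29.9
```

```bash
python3 -c "
from h import *
to(.6287,.2505,.0522)"
```

```text
t 7.0 pos [0.6284 0.2516 0.0667] yaw 13.23 tilt [-0.0016 -0.0003] shift [0.001 0.009 0.121] F [ 0.4 -0.7 -0.2] open 57.8 grip 29.9 j [12. 42. 79.  0. 59. 89.]
```

>>> drive_tool:
  steps:
    - [50, 0, 0.005, 0.03, 0, 0, 0]
    - [50, 0, 0.005, 0.06, 0, 0, 0]
    - [50, 0, 0.005, 0.09, 0, 0, 0]
    - [50, 0, 0.005, 0.11, 0, 0, 0]
    - [50, 0, 0.005, 0.125, 0, 0, 0]
    - [50, 0, 0.005, 0.125, 0, 0, 0]

```text
time_s: 7.6
position: [0.6291, 0.251, 0.0528]
tcp_rot: [[0.973, 0.229, 0.0], [0.229, -0.973, 0.0], [0.0, 0.0, -1.0]]
force: [0.4, -0.6, -2.3]
opening: 0.66
grasp_force: 29.9
```

>>> drive_tool:
  steps:
    - [50, 0, 0, 0.005, 0, 0, 0]
    - [50, 0, 0, 0.01, 0, 0, 0]
    - [50, 0, 0, 0.01, 0, 0, 0]

```text
time_s: 7.9
position: [0.6296, 0.2511, 0.0525]
tcp_rot: [[0.973, 0.229, 0.001], [0.229, -0.973, 0.0], [0.001, 0.0, -1.0]]
force: [-1.1, -1.1, 3.9]
opening: 0.664
grasp_force: 30.0
```

>>> drive_tool:
  steps:
    - [65, 0, 0, 0, 0, 0, 0]
    - [75, 0, 0, 0, 0, 0, 0]
    - [87, 0, 0, 0, 0, 0, 0]
    - [87, 0, 0, 0, 0, 0, 0]
    - [87, 0, 0, 0, 0, 0, 0]

```text
time_s: 8.4
position: [0.6289, 0.251, 0.0513]
tcp_rot: [[0.973, 0.229, -0.0], [0.229, -0.973, -0.0], [-0.0, -0.0, -1.0]]
force: [0.7, -0.2, 0.2]
opening: 0.973
grasp_force: 0.0
```

>>> drive_tool:
  steps:
    - [87, 0, 0, -0.1, 0, 0, 0]
    - [87, 0, 0, -0.35, 0, 0, 0]
    - [87, 0, 0, -0.7, 0, 0, 0]
    - [87, 0, 0, -1, 0, 0, 0]
    - [87, 0, 0, -1, 0, 0, 0]

```text
time_s: 8.9
position: [0.6337, 0.2522, 0.1795]
tcp_rot: [[0.973, 0.229, 0.014], [0.229, -0.973, 0.003], [0.014, 0.0, -1.0]]
force: [0.0, 0.4, -0.4]
opening: 1.001
grasp_force: 0.0
```

Run:
```python
from h import *
from rig import optics
to(.4218,.3285,.165)
for n in('scene','top'):
    c=optics.capture(n);W=cloud(c);np.savez(n+'2.npz',**c)
    hsv=cv2.cvtColor(c['color'],cv2.COLOR_BGR2HSV)
    A,_=near(W,.6262,.251,.05,.085,.1)
    if len(A)>10:print(n,len(A),A.min(0).round(4),A.max(0).round(4),np.median(A[:,2]).round(4),'rim',circ(A,.0285).round(4))
cv2.imwrite('pics/scene2.png',cv2.resize(np.load('scene2.npz')['color'][80:260,180:440],None,fx=3,fy=3))
```

```text
t 8.9 pos [0.6337 0.2522 0.1795] yaw 13.23 tilt [0.0141 0.0032] shift [-1.575 -1.023  0.097] F [ 0.   0.4 -0.4] open 87.1 grip 0.0 j [12. 35. 74.  0. 70. 89.]
scene 107 [0.5962 0.219  0.0851] [0.6585 0.2801 0.0952] 0.0896 rim [0.6276 0.2493]
top 142 [0.5968 0.2198 0.0852] [0.657  0.2769 0.0967] 0.0922 rim [0.6264 0.2486]
```

View pics/scene2.png

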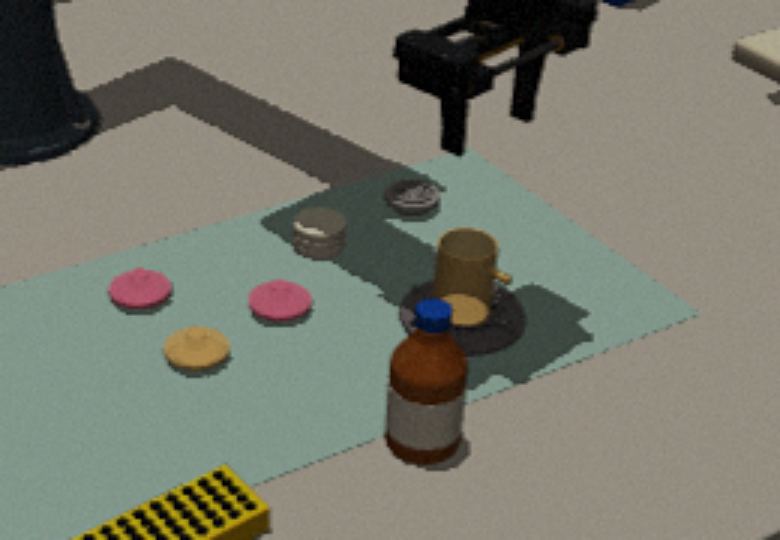

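The jar stands upright in the well (crop (465,280)), with its nozzle on the right. The rim height matches the seated value. Next is the support plate.

>>> drive_tool:
  steps:
    - [87, -0.3, -0.2, 0, 0, 0, 0]
    - [87, -0.6, -0.4, 0, 0, 0, 0]
    - [87, -0.79, -0.51, 0, 0, 0, 0]
    - [87, -0.79, -0.51, 0, 0, 0, 0]

```text
time_s: 9.4
position: [0.5167, 0.2893, 0.1698]
tcp_rot: [[0.973, 0.232, -0.008], [0.232, -0.973, -0.002], [-0.008, -0.0, -1.0]]
force: [0.8, 0.0, 0.3]
opening: 0.997
grasp_force: 0.0
```

>>> drive_tool:
  steps:
    - [87, -0.3, -0.2, 0, 0, 0, 0]
    - [87, -0.6, -0.4, 0, 0, 0, 0]
    - [87, -0.77, -0.51, 0, 0, 0, 0]
    - [87, -0.77, -0.51, 0, 0, 0, 0]
    - [87, -0.77, -0.51, 0, 0, 0, 0]
    - [87, -0.77, -0.51, 0, 0, 0, 0]

```text
time_s: 10.0
position: [0.4206, 0.3271, 0.1713]
tcp_rot: [[0.974, 0.228, 0.001], [0.228, -0.974, 0.0], [0.001, 0.0, -1.0]]
force: [0.4, 0.1, 0.5]
opening: 1.003
grasp_force: 0.0
```

Run:
```python
from h import *
to(.4218,.3285,.003)
```

```text
t 10.0 pos [0.4206 0.3271 0.1713] yaw 13.17 tilt [0.0011 0.0001] shift [ 0.01  -0.009  1.403] F [0.4 0.1 0.5] open 87.2 grip 0.0 j [ 26.  24.  96.  -0.  59. 103.]
```

>>> drive_tool:
  steps:
    - [87, 0.01, -0.009, 0.25, 0, 0, 0]
    - [87, 0.01, -0.009, 0.6, 0, 0, 0]
    - [87, 0.01, -0.009, 0.9, 0, 0, 0]
    - [87, 0.01, -0.009, 1, 0, 0, 0]
    - [87, 0.01, -0.009, 1, 0, 0, 0]
    - [87, 0.01, -0.009, 1, 0, 0, 0]

```text
time_s: 10.6
position: [0.4214, 0.3289, 0.0523]
tcp_rot: [[0.974, 0.228, 0.002], [0.228, -0.974, 0.001], [0.002, -0.0, -1.0]]
force: [-0.3, -0.0, -0.0]
opening: 0.999
grasp_force: 0.0
```

>>> drive_tool:
  steps:
    - [87, 0, 0, 0.1, 0, 0, 0]
    - [87, 0, 0, 0.2, 0, 0, 0]
    - [87, 0, 0, 0.3, 0, 0, 0]
    - [87, 0, 0, 0.36, 0, 0, 0]
    - [87, 0, 0, 0.36, 0, 0, 0]
    - [87, 0, 0, 0.36, 0, 0, 0]

```text
time_s: 11.2
position: [0.4195, 0.3286, 0.008]
tcp_rot: [[0.973, 0.229, -0.001], [0.229, -0.973, -0.0], [-0.001, 0.0, -1.0]]
force: [0.3, -0.5, -0.5]
opening: 1.003
grasp_force: 0.0
```

Run:
```python
from h import *
to(.4218,.3285,.004)
```

```text
t 11.2 pos [0.4195 0.3286 0.008 ] yaw 13.23 tilt [-0.0005 -0.0003] shift [0.018 0.005 0.034] F [ 0.3 -0.5 -0.5] open 87.3 grip 0.0 j [ 26.  39. 103.   0.  38. 103.]
```

>>> drive_tool:
  steps:
    - [87, 0.01, 0, 0.02, 0, 0, 0]
    - [87, 0.01, 0, 0.034, 0, 0, 0]
    - [70, 0.01, 0, 0.034, 0, 0, 0]
    - [58, 0.01, 0, 0.034, 0, 0, 0]
    - [55, 0.01, 0, 0.034, 0, 0, 0]
    - [55, 0.01, 0, 0.034, 0, 0, 0]
    - [55, 0.01, 0, 0.034, 0, 0, 0]
    - [55, 0.01, 0, 0.034, 0, 0, 0]

```text
time_s: 12.0
position: [0.4209, 0.3289, 0.0043]
tcp_rot: [[0.973, 0.229, 0.0], [0.229, -0.973, 0.0], [0.0, -0.0, -1.0]]
force: [0.5, 0.2, 0.2]
opening: 0.643
grasp_force: 0.0
```

>>> drive_tool:
  steps:
    - [55, 0, 0, -0.05, 0, 0, 0]
    - [55, 0, 0, -0.2, 0, 0, 0]
    - [55, 0, 0, -0.4, 0, 0, 0]
    - [55, 0, 0, -0.7, 0, 0, 0]
    - [55, 0, 0, -1, 0, 0, 0]
    - [55, 0, 0, -1, 0, 0, 0]
    - [55, 0, 0, -1, 0, 0, 0]

```text
time_s: 12.7
position: [0.4213, 0.3291, 0.1254]
tcp_rot: [[0.973, 0.229, 0.002], [0.229, -0.973, 0.001], [0.002, -0.001, -1.0]]
force: [-0.4, -0.5, -0.1]
opening: 0.633
grasp_force: 0.0
```

Run:
```python
from h import *
from rig import optics,read_state
to(.6265,.249,.17)
p=read_state()['position']
c=optics.capture('scene');W=cloud(c)
A,_=near(W,p[0],p[1],.045,.11,.16);print(len(A),A.min(0).round(4),A.max(0).round(4))
u,v=proj(c,p).astype(int);print(u,v)
cv2.imwrite('pics/scene3.png',cv2.resize(c['color'][max(v-70,0):v+70,u-90:u+90],None,fx=4,fy=4))
c=optics.capture('top');W=cloud(c);A,_=near(W,.6262,.251,.05,.085,.1);print('rim',circ(A,.0285).round(4),len(A))
```

```text
t 12.7 pos [0.4213 0.3291 0.1254] yaw 13.23 tilt [0.0021 0.001 ] shift [ 1.513  1.041 -0.369] F [-0.4 -0.5 -0.1] open 55.1 grip 0.0 j [ 26.  28.  99.  -0.  53. 103.]
2 [0.4077 0.2961 0.159 ] [0.4236 0.3578 0.1595]
319 115
rim [0.6264 0.2487] 140
```

View pics/scene3.png

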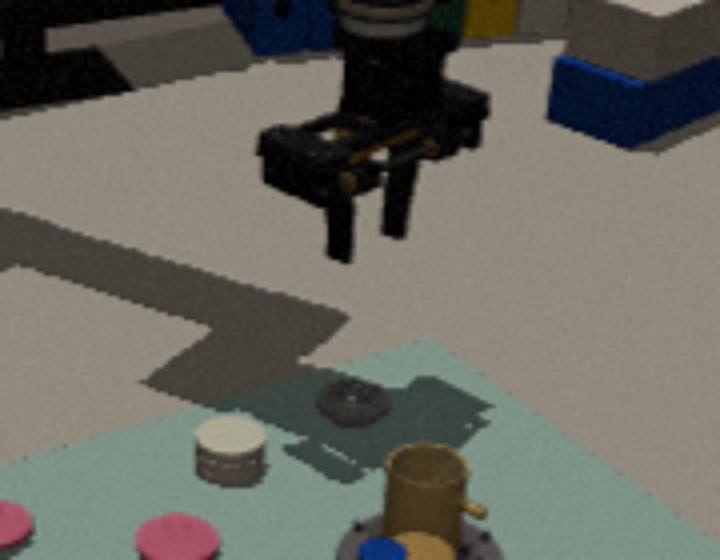

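The fingers are empty. The support is still on the bench around crop (352,402), so I re-measure it.

Run:
```python
from h import *
from rig import optics
c0=dict(np.load('top0.npz'));s0=dict(np.load('scene0.npz'))
for n,c in (('top0',c0),('top',optics.capture('top')),('scene0',s0),('scene',optics.capture('scene'))):
    W=cloud(c)
    A,_=near(W,.4215,.3285,.06,.010,.04);B,_=near(W,.4215,.3285,.06,.0235,.035)
    for A in(A,B):
        lo,hi=np.percentile(A,[2,98],axis=0);print(n,len(A),'mid',((lo+hi)/2).round(4),'ext',(hi-lo).round(4),'z',np.percentile(A[:,2],[5,50,95]).round(4))
    if n[-1]!='0':
        u,v=proj(c,(.42,.328,.02)).astype(int)
        cv2.imwrite('pics/sup_%s.png'%n,cv2.convertScaleAbs(cv2.resize(c['color'][v-25:v+25,u-30:u+30],None,fx=9,fy=9,interpolation=3),alpha=1.5))
        np.savez(n+'3.npz',**c)
a=np.hstack([cv2.imread('pics/sup_top.png')[:,:390],cv2.imread('pics/sup_scene.png')[:,75:465]]);cv2.imwrite('pics/sup.png',a)
```

```text
top0 603 mid [0.4215 0.3285 0.0225] ext [0.0578 0.0572 0.0135] z [0.0168 0.0225 0.0276]
top0 237 mid [0.4203 0.3282 0.0266] ext [0.0414 0.0418 0.0061] z [0.0237 0.0254 0.0293]
top 43 mid [0.3962 0.3209 0.0205] ext [0.0119 0.0327 0.0084] z [0.017  0.0197 0.0232]
top 2 mid [0.3927 0.3173 0.0247] ext [0.0046 0.0129 0.    ] z [0.0247 0.0247 0.0248]
scene0 171 mid [0.4239 0.3293 0.0186] ext [0.0555 0.0595 0.0149] z [0.0122 0.0198 0.0253]
scene0 29 mid [0.4231 0.3278 0.0257] ext [0.0333 0.038  0.0043] z [0.0236 0.0247 0.0272]
scene 171 mid [0.4249 0.3278 0.019 ] ext [0.0566 0.058  0.0138] z [0.0136 0.0201 0.0249]
scene 30 mid [0.4249 0.3293 0.0254] ext [0.0362 0.0362 0.0037] z [0.0235 0.0244 0.0268]
```

View pics/sup.png

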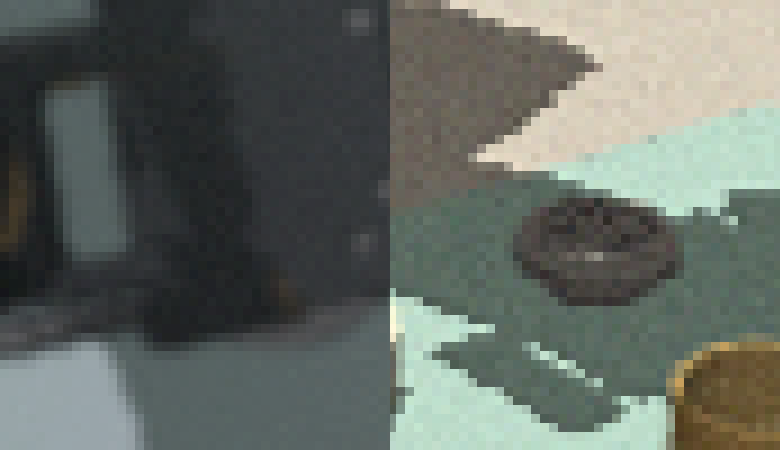

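>>> drive_tool:
  steps:
    - [87, 0, 0, 0, 0, 0, 0]
    - [87, 0, 0, 0, 0, 0, 0]
    - [87, 0, 0, 0.3, 0, 0, 0]
    - [87, 0, 0, 0.6, 0, 0, 0]
    - [87, 0, 0, 0.9, 0, 0, 0]
    - [87, 0, 0, 1, 0, 0, 0]
    - [87, 0, 0, 1, 0, 0, 0]
    - [87, 0, 0, 1, 0, 0, 0]

```text
time_s: 13.7
position: [0.4216, 0.3293, 0.0049]
tcp_rot: [[0.973, 0.229, 0.001], [0.229, -0.973, 0.001], [0.001, -0.0, -1.0]]
force: [0.4, 0.5, -0.2]
opening: 0.996
grasp_force: 0.0
```

>>> drive_tool:
  steps:
    - [70, 0, 0, 0.01, 0, 0, 0]
    - [66, 0, 0, 0.01, 0, 0, 0]
    - [62, 0, 0, 0.01, 0, 0, 0]
    - [62, 0, 0, 0.01, 0, 0, 0]
    - [62, 0, 0, 0.01, 0, 0, 0]
    - [62, 0, 0, 0.01, 0, 0, 0]

```text
time_s: 14.3
position: [0.4209, 0.3289, 0.0032]
tcp_rot: [[0.973, 0.229, 0.0], [0.229, -0.973, 0.0], [0.0, -0.0, -1.0]]
force: [0.2, -0.7, 0.1]
opening: 0.715
grasp_force: 0.0
```

>>> drive_tool:
  steps:
    - [40, 0, 0, 0, 0, 0, 0]
    - [40, 0, 0, 0, 0, 0, 0]
    - [40, 0, 0, 0, 0, 0, 0]
    - [40, 0, 0, 0, 0, 0, 0]
    - [40, 0, 0, 0, 0, 0, 0]
    - [40, 0, 0, 0, 0, 0, 0]

```text
time_s: 14.9
position: [0.4209, 0.3289, 0.003]
tcp_rot: [[0.973, 0.229, -0.0], [0.229, -0.973, -0.0], [-0.0, 0.0, -1.0]]
force: [-0.5, 0.3, -0.1]
opening: 0.467
grasp_force: 0.0
```

Run:
```python
from h import *
from rig import optics
to(.4215,.3285,.003)
c=optics.capture('scene')
W=cloud(c)
A,_=near(W,.4215,.3285,.06,.010,.03);print(len(A),A.min(0).round(4),A.max(0).round(4))
u,v=proj(c,(.42,.328,.02)).astype(int)
cv2.imwrite('pics/sup2.png',cv2.convertScaleAbs(cv2.resize(c['color'][v-35:v+25,u-35:u+35],None,fx=9,fy=9,interpolation=3),alpha=1.6))
```

```text
t 14.9 pos [0.4209 0.3289 0.003 ] yaw 13.22 tilt [-0.0001 -0.    ] shift [0.004 0.004 0.   ] F [-0.5  0.3 -0.1] open 40.6 grip 0.0 j [ 26.  40. 103.  -0.  37. 103.]
158 [0.3882 0.2986 0.0101] [0.4548 0.3609 0.0276]
```

View pics/sup2.png

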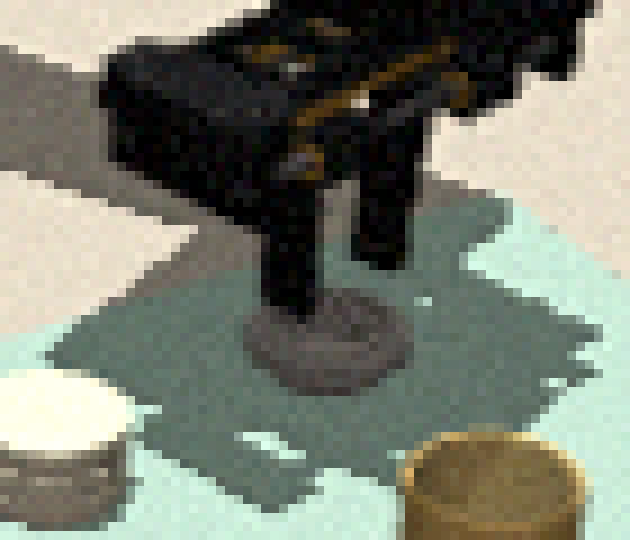

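The near fingertip appears at crop (290,310) and the far one at (385,265). Both sit above or behind the plate, not around it, so I locate the tips in depth.

Run:
```python
from h import *
from rig import optics,read_state
s=read_state();p=np.array(s['position']);R=np.array(s['tcp_rot'])
for n in('scene','top'):
    c=optics.capture(n);W=cloud(c);np.savez(n+'4.npz',**c)
    g=c['color'].max(2)
    m=(np.hypot(W[...,0]-p[0],W[...,1]-p[1])<.09)&(W[...,2]>.006)&(W[...,2]<.14)&(g<45)
    L=(W[m]-p)@R
    for h in range(-90,10,8):
        q=L[(L[:,2]>=h*1e-3)&(L[:,2]<(h+8)*1e-3)]
        if len(q)>2: 
            for sg in(-1,1):
                k=q[q[:,1]*sg>0]
                if len(k)>2:print(n,'toolz',h,'side',sg,len(k),'x',(np.percentile(k[:,0],[5,95])*1e3).round(),'y',(np.percentile(k[:,1],[5,95])*1e3).round())
    for sg in(-1,1):
        print(n,'expected tip px',proj(c,p+R@np.array([0,sg*.02,0])).round(1),'at 20mm higher',proj(c,p+R@np.array([0,sg*.02,-.02])).round(1))
u,v=proj(c:=dict(np.load('scene4.npz')),(.42,.328,.02)).astype(int);print('crop origin',u-35,v-35)
```

```text
scene toolz -90 side -1 10 x [ 2. 12.] y [-30. -20.]
scene toolz -90 side 1 10 x [ 3. 13.] y [23. 36.]
scene toolz -82 side -1 10 x [ 4. 13.] y [-29. -19.]
scene toolz -82 side 1 8 x [ 2. 13.] y [26. 33.]
scene toolz -74 side -1 12 x [-6. 12.] y [-31. -21.]
scene toolz -74 side 1 12 x [-7. 10.] y [19. 31.]
scene toolz -66 side -1 14 x [-8. 10.] y [-27. -20.]
scene toolz -66 side 1 12 x [-10.   9.] y [19. 32.]
scene toolz -58 side -1 12 x [-5. 13.] y [-31. -21.]
scene toolz -58 side 1 15 x [-11.  11.] y [19. 30.]
scene toolz -50 side -1 17 x [-10.  12.] y [-27. -19.]
scene toolz -50 side 1 14 x [-11.  12.] y [21. 30.]
scene toolz -42 side -1 8 x [-5. 10.] y [-31. -18.]
scene toolz -42 side 1 13 x [-10.  10.] y [23. 28.]
scene toolz -26 side -1 13 x [-12.  16.] y [-19.  -2.]
scene toolz -26 side 1 11 x [-13.  18.] y [ 1. 16.]
scene toolz -18 side 1 10 x [-25.  29.] y [ 2. 34.]
scene toolz -10 side 1 4 x [-7. 28.] y [11. 30.]
scene expected tip px [320.8 145.6] at 20mm higher [321.2 140.7]
scene expected tip px [312.9 149.7] at 20mm higher [313.2 144.7]
top toolz -26 side -1 20 x [-18.  22.] y [-12.  -5.]
top toolz -18 side -1 6 x [-27.  25.] y [-25.  -8.]
top toolz -18 side 1 8 x [-4.  9.] y [30. 32.]
top expected tip px [109.  259.7] at 20mm higher [106.5 259.5]
top expected tip px [125.8 256.1] at 20mm higher [123.6 255.8]
crop origin 281 108
```

Run:
```python
from h import *
R=np.array([[.973,.229,0],[.229,-.973,0],[0,0,-1.]])
for f,p in(('scene1',(.647,-.2561,.1687)),('scene2',(.6337,.2522,.1795)),('scene3',(.4213,.3291,.1254)),('scene4',(.4209,.3289,.003))):
    c=dict(np.load(f+'.npz'));W=cloud(c);g=c['color'].max(2)
    L=(W-np.array(p))@R
    m=(np.abs(L[...,0])<.025)&(np.abs(L[...,1])<.065)&(L[...,2]>-.12)&(L[...,2]<.03)&(g<40)
    q=L[m]*1e3
    print(f)
    for sg in(-1,1):
        k=q[q[:,1]*sg>0]; 
        print(sg,'hist',[(int(h),int(((k[:,2]>=h)&(k[:,2]<h+6)).sum()),np.median(k[(k[:,2]>=h)&(k[:,2]<h+6)][:,1]).round() if ((k[:,2]>=h)&(k[:,2]<h+6)).any() else 0) for h in range(-96,24,6)])
```

```text
scene1
-1 hist [(-96, 15, np.float64(-38.0)), (-90, 21, np.float64(-37.0)), (-84, 25, np.float64(-35.0)), (-78, 16, np.float64(-32.0)), (-72, 12, np.float64(-33.0)), (-66, 18, np.float64(-33.0)), (-60, 13, np.float64(-32.0)), (-54, 15, np.float64(-32.0)), (-48, 15, np.float64(-32.0)), (-42, 8, np.float64(-33.0)), (-36, 1, np.float64(-32.0)), (-30, 0, 0), (-24, 0, 0), (-18, 0, 0), (-12, 0, 0), (-6, 0, 0), (0, 0, 0), (6, 0, 0), (12, 0, 0), (18, 0, 0)]
1 hist [(-96, 1, np.float64(40.0)), (-90, 12, np.float64(37.0)), (-84, 15, np.float64(36.0)), (-78, 19, np.float64(37.0)), (-72, 13, np.float64(37.0)), (-66, 12, np.float64(36.0)), (-60, 12, np.float64(35.0)), (-54, 17, np.float64(35.0)), (-48, 13, np.float64(36.0)), (-42, 14, np.float64(34.0)), (-36, 1, np.float64(35.0)), (-30, 0, 0), (-24, 0, 0), (-18, 0, 0), (-12, 0, 0), (-6, 0, 0), (0, 0, 0), (6, 0, 0), (12, 0, 0), (18, 0, 0)]
scene2
-1 hist [(-96, 10, np.float64(-50.0)), (-90, 14, np.float64(-49.0)), (-84, 19, np.float64(-47.0)), (-78, 17, np.float64(-47.0)), (-72, 14, np.float64(-46.0)), (-66, 12, np.float64(-46.0)), (-60, 17, np.fl
[... 1821 characters left out ...]
-42, 6, np.float64(-20.0)), (-36, 2, np.float64(-27.0)), (-30, 0, 0), (-24, 7, np.float64(-8.0)), (-18, 1, np.float64(-8.0)), (-12, 0, 0), (-6, 0, 0), (0, 0, 0), (6, 0, 0), (12, 0, 0), (18, 0, 0)]
1 hist [(-96, 5, np.float64(34.0)), (-90, 6, np.float64(32.0)), (-84, 7, np.float64(32.0)), (-78, 9, np.float64(31.0)), (-72, 8, np.float64(29.0)), (-66, 8, np.float64(26.0)), (-60, 11, np.float64(27.0)), (-54, 10, np.float64(27.0)), (-48, 7, np.float64(25.0)), (-42, 11, np.float64(27.0)), (-36, 2, np.float64(26.0)), (-30, 0, 0), (-24, 6, np.float64(11.0)), (-18, 1, np.float64(35.0)), (-12, 1, np.float64(28.0)), (-6, 3, np.float64(20.0)), (0, 2, np.float64(16.0)), (6, 0, 0), (12, 0, 0), (18, 0, 0)]
```

Across four frames and all openings the fingertips end 36 mm short of the reported TCP. So the true tip is TCP − 36 mm along the tool, and I'll correct all heights by that. Going lower for the plate.

>>> drive_tool:
  steps:
    - [87, 0, 0, 0, 0, 0, 0]
    - [87, 0, 0, 0, 0, 0, 0]
    - [87, 0, 0, 0, 0, 0, 0]
    - [87, 0, 0, 0, 0, 0, 0]
    - [87, 0.003, 0, 0.06, 0, 0, 0]
    - [87, 0.003, 0, 0.12, 0, 0, 0]
    - [87, 0.003, 0, 0.2, 0, 0, 0]
    - [87, 0.003, 0, 0.2, 0, 0, 0]

```text
time_s: 15.85
position: [0.42, 0.3284, -0.0226]
tcp_rot: [[0.974, 0.229, -0.003], [0.229, -0.974, -0.001], [-0.003, 0.001, -1.0]]
force: [-0.8, -0.1, 0.0]
opening: 0.989
grasp_force: 0.0
```

>>> drive_tool:
  steps:
    - [87, 0, 0, 0.02, 0, 0, 0]
    - [87, 0, 0, 0.04, 0, 0, 0]
    - [87, 0, 0, 0.06, 0, 0, 0]
    - [87, 0, 0, 0.075, 0, 0, 0]
    - [87, 0, 0, 0.075, 0, 0, 0]

```text
time_s: 16.35
position: [0.4211, 0.329, -0.0301]
tcp_rot: [[0.973, 0.229, -0.0], [0.229, -0.973, -0.0], [-0.0, 0.0, -1.0]]
force: [0.0, -0.2, 0.1]
opening: 1.0
grasp_force: 0.0
```

```bash
cat >> h.py <<'E'
def tips():
    from rig import optics,read_state
    s=read_state();p=np.array(s['position']);R=np.array(s['tcp_rot'])
    c=optics.capture('scene');W=cloud(c);L=(W-p)@R;g=c['color'].max(2)
    m=(np.abs(L[...,0])<.025)&(np.abs(L[...,1])<.065)&(L[...,2]>-.12)&(L[...,2]<.03)&(g<40)
    q=L[m]*1e3
    for sg in(-1,1):
        k=q[q[:,1]*sg>0];print('tip',sg,[(h,int(((k[:,2]>=h)&(k[:,2]<h+6)).sum())) for h in range(-66,0,6)])
    return c
E
python3 -c "
from h import *
to(.4218,.3285,-.032);tips()"
```

```text
t 16.35 pos [ 0.4211  0.329  -0.0301] yaw 13.22 tilt [-0.0002 -0.0001] shift [0.004 0.005 0.016] F [ 0.  -0.2  0.1] open 87.0 grip 0.0 j [ 26.  43. 103.   0.  33. 103.]
tip -1 [(-66, 7), (-60, 13), (-54, 14), (-48, 12), (-42, 5), (-36, 3), (-30, 0), (-24, 0), (-18, 0), (-12, 0), (-6, 0)]
tip 1 [(-66, 9), (-60, 12), (-54, 8), (-48, 14), (-42, 9), (-36, 5), (-30, 1), (-24, 0), (-18, 0), (-12, 0), (-6, 0)]
```

Tips are now at about z = 6 mm, so the next step is to close.

>>> drive_tool:
  steps:
    - [70, 0.002, 0, 0.01, 0, 0, 0]
    - [60, 0.002, 0, 0.01, 0, 0, 0]
    - [50, 0.002, 0, 0.01, 0, 0, 0]
    - [50, 0.002, 0, 0.01, 0, 0, 0]
    - [50, 0.002, 0, 0.01, 0, 0, 0]
    - [50, 0.002, 0, 0.01, 0, 0, 0]
    - [50, 0.002, 0, 0.01, 0, 0, 0]

```text
time_s: 17.1
position: [0.4215, 0.329, -0.0311]
tcp_rot: [[0.973, 0.229, 0.0], [0.229, -0.973, -0.0], [0.0, 0.0, -1.0]]
force: [-0.0, -0.8, 0.1]
opening: 0.725
grasp_force: 30.0
```

```bash
python3 -c "
from h import *
to(.4218,.3285,-.032)"
```

```text
t 17.1 pos [ 0.4215  0.329  -0.0311] yaw 13.23 tilt [ 0.0001 -0.    ] shift [0.002 0.005 0.008] F [-0.  -0.8  0.1] open 63.1 grip 30.0 j [ 26.  43. 103.  -0.  33. 103.]
```

>>> drive_tool:
  steps:
    - [50, 0, 0, -0.06, 0, 0, 0]
    - [50, 0, 0, -0.2, 0, 0, 0]
    - [50, 0, 0, -0.4, 0, 0, 0]
    - [50, 0, 0, -0.65, 0, 0, 0]
    - [50, 0, 0, -0.9, 0, 0, 0]
    - [50, 0, 0, -1, 0, 0, 0]
    - [50, 0, 0, -1, 0, 0, 0]

```text
time_s: 17.8
position: [0.4226, 0.3297, 0.0906]
tcp_rot: [[0.973, 0.229, 0.004], [0.229, -0.973, 0.002], [0.004, -0.001, -1.0]]
force: [-0.7, -0.2, -1.6]
opening: 0.726
grasp_force: 30.0
```

>>> drive_tool:
  steps:
    - [50, 0, 0, -0.1, 0, 0, 0]
    - [50, 0, 0, -0.22, 0, 0, 0]
    - [50, 0, 0, -0.22, 0, 0, 0]

```text
time_s: 18.1
position: [0.422, 0.3293, 0.1158]
tcp_rot: [[0.973, 0.229, 0.001], [0.229, -0.973, 0.001], [0.001, -0.0, -1.0]]
force: [0.4, 1.2, -1.3]
opening: 0.721
grasp_force: 30.0
```

```bash
python3 -c "
from h import *
to(.627,.2495,.115)"
```

```text
t 18.1 pos [0.422  0.3293 0.1158] yaw 13.22 tilt [0.0011 0.0006] shift [1.511 1.038 0.008] F [ 0.4  1.2 -1.3] open 62.7 grip 30.0 j [ 26.  29.  99.   0.  52. 103.]
```

>>> drive_tool:
  steps:
    - [50, 0.15, 0.1, 0, 0, 0, 0]
    - [50, 0.4, 0.27, 0, 0, 0, 0]
    - [50, 0.6, 0.41, 0, 0, 0, 0]
    - [50, 0.76, 0.52, 0, 0, 0, 0]

```text
time_s: 18.5
position: [0.5271, 0.2876, 0.1139]
tcp_rot: [[0.974, 0.228, -0.0], [0.228, -0.974, -0.001], [-0.0, 0.001, -1.0]]
force: [-0.8, -0.4, -1.9]
opening: 0.722
grasp_force: 30.0
```

>>> drive_tool:
  steps:
    - [50, 0.2, 0.14, 0, 0, 0, 0]
    - [50, 0.4, 0.28, 0, 0, 0, 0]
    - [50, 0.6, 0.41, 0, 0, 0, 0]
    - [50, 0.7, 0.49, 0, 0, 0, 0]
    - [50, 0.75, 0.52, 0, 0, 0, 0]
    - [50, 0.75, 0.52, 0, 0, 0, 0]
    - [50, 0.75, 0.52, 0, 0, 0, 0]
    - [50, 0.75, 0.52, 0, 0, 0, 0]

```text
time_s: 19.3
position: [0.6249, 0.2496, 0.1151]
tcp_rot: [[0.973, 0.23, -0.002], [0.23, -0.973, -0.0], [-0.002, -0.0, -1.0]]
force: [-0.7, -0.3, -1.6]
opening: 0.724
grasp_force: 30.0
```

Run:
```python
from h import *
from rig import optics,read_state
to(.627,.2495,.0499)
p=read_state()['position']
for n in('scene','top'):
    c=optics.capture(n);W=cloud(c)
    A,_=near(W,.627,.2495,.04,.0855,.098)
    if len(A)>10:print(n,'rim',len(A),circ(A,.0285).round(4),A.min(0).round(3),A.max(0).round(3))
    A,_=near(W,p[0],p[1],.036,.154,.170);g=A
    if len(A)>10:print(n,'flange',len(A),circ(A,.032).round(4),A.min(0).round(3),A.max(0).round(3))
```

```text
t 19.3 pos [0.6249 0.2496 0.1151] yaw 13.29 tilt [-0.0016 -0.0001] shift [0.018 0.005 0.544] F [-0.7 -0.3 -1.6] open 63.0 grip 30.0 j [12. 38. 78.  0. 63. 89.]
scene rim 101 [0.6274 0.2493] [0.595 0.219 0.086] [0.658 0.282 0.094]
scene flange 161 [0.6173 0.2473] [0.606 0.22  0.155] [0.656 0.284 0.17 ]
top rim 51 [0.6266 0.2489] [0.597 0.22  0.086] [0.631 0.26  0.098]
top flange 124 [0.6235 0.2579] [0.594 0.221 0.159] [0.656 0.249 0.17 ]
```

>>> drive_tool:
  steps:
    - [50, 0.017, 0.004, 0.03, 0, 0, 0]
    - [50, 0.017, 0.004, 0.1, 0, 0, 0]
    - [50, 0.017, 0.004, 0.2, 0, 0, 0]
    - [50, 0.017, 0.004, 0.3, 0, 0, 0]
    - [50, 0.017, 0.004, 0.38, 0, 0, 0]
    - [50, 0.017, 0.004, 0.42, 0, 0, 0]
    - [50, 0.017, 0.004, 0.42, 0, 0, 0]

```text
time_s: 20.1
position: [0.6277, 0.2487, 0.0634]
tcp_rot: [[0.974, 0.229, -0.002], [0.229, -0.974, -0.001], [-0.003, -0.0, -1.0]]
force: [0.1, 0.0, -0.9]
opening: 0.726
grasp_force: 30.0
```

```bash
python3 -c "
from h import *
to(.627,.2495,.0499)"
```

```text
t 20.1 pos [0.6277 0.2487 0.0634] yaw 13.22 tilt [-0.0025 -0.0005] shift [-0.004 -0.007  0.112] F [ 0.1  0.  -0.9] open 63.2 grip 30.0 j [12. 42. 80.  0. 58. 89.]
```

>>> drive_tool:
  steps:
    - [50, 0, 0, 0.025, 0, 0, 0]
    - [50, 0, 0, 0.05, 0, 0, 0]
    - [50, 0, 0, 0.075, 0, 0, 0]
    - [50, 0, 0, 0.095, 0, 0, 0]
    - [50, 0, 0, 0.105, 0, 0, 0]
    - [50, 0, 0, 0.115, 0, 0, 0]
    - [50, 0, 0, 0.115, 0, 0, 0]

```text
time_s: 20.8
position: [0.6284, 0.249, 0.0509]
tcp_rot: [[0.973, 0.229, -0.0], [0.229, -0.973, -0.0], [-0.0, 0.0, -1.0]]
force: [-0.4, 0.5, -1.3]
opening: 0.726
grasp_force: 30.0
```

>>> drive_tool:
  steps:
    - [50, 0, 0, 0.005, 0, 0, 0]
    - [50, 0, 0, 0.01, 0, 0, 0]
    - [50, 0, 0, 0.013, 0, 0, 0]
    - [50, 0, 0, 0.013, 0, 0, 0]

```text
time_s: 21.2
position: [0.6287, 0.249, 0.05]
tcp_rot: [[0.973, 0.229, 0.0], [0.229, -0.973, 0.0], [0.0, 0.0, -1.0]]
force: [-1.4, -0.5, 1.2]
opening: 0.724
grasp_force: 30.0
```

>>> drive_tool:
  steps:
    - [66, 0, 0, 0, 0, 0, 0]
    - [74, 0, 0, 0, 0, 0, 0]
    - [87, 0, 0, 0, 0, 0, 0]
    - [87, 0, 0, 0, 0, 0, 0]
    - [87, 0, 0, 0, 0, 0, 0]

```text
time_s: 21.7
position: [0.6285, 0.249, 0.0494]
tcp_rot: [[0.973, 0.229, -0.0], [0.229, -0.973, 0.0], [-0.0, -0.0, -1.0]]
force: [0.1, 0.4, 0.3]
opening: 0.976
grasp_force: 0.0
```

>>> drive_tool:
  steps:
    - [87, 0, 0, -0.1, 0, 0, 0]
    - [87, 0, 0, -0.35, 0, 0, 0]
    - [87, 0, 0, -0.7, 0, 0, 0]
    - [87, 0, 0, -0.9, 0, 0, 0]
    - [87, 0, 0, -0.9, 0, 0, 0]
    - [87, 0, 0, -0.9, 0, 0, 0]

```text
time_s: 22.3
position: [0.6286, 0.249, 0.1585]
tcp_rot: [[0.973, 0.229, 0.001], [0.229, -0.973, 0.0], [0.001, 0.0, -1.0]]
force: [0.0, 0.4, -1.5]
opening: 1.0
grasp_force: 0.0
```

Run:
```python
from h import *
from rig import optics,read_state
to(.443,-.3152,.12)
for n in('scene','top'):
    c=optics.capture(n);W=cloud(c)
    for z0,z1,r in((.085,.096,.03),(.097,.103,None),(.1035,.112,None)):
        A,_=near(W,.627,.2495,.04,z0,z1)
        if len(A)>10:print(n,z0,len(A),'mid',((A.min(0)+A.max(0))/2).round(4),'ext',np.ptp(A,axis=0).round(3),'zmed',np.median(A[:,2]).round(4))
    if n=='scene':
        u,v=proj(c,(.627,.25,.09)).astype(int)
        cv2.imwrite('pics/seat2.png',cv2.resize(c['color'][v-40:v+40,u-50:u+50],None,fx=7,fy=7))
```

```text
t 22.3 pos [0.6286 0.249  0.1585] yaw 13.23 tilt [0.0015 0.0003] shift [-2.582  4.223  0.318] F [ 0.   0.4 -1.5] open 87.0 grip 0.0 j [12. 36. 76. -0. 68. 89.]
scene 0.085 52 mid [0.6389 0.2513 0.0905] ext [0.042 0.065 0.011] zmed 0.0903
scene 0.097 126 mid [0.6292 0.2501 0.1   ] ext [0.064 0.065 0.006] zmed 0.0998
scene 0.1035 76 mid [0.629  0.2472 0.1059] ext [0.046 0.039 0.005] zmed 0.1048
top 0.085 19 mid [0.6119 0.2385 0.09  ] ext [0.029 0.041 0.01 ] zmed 0.0881
top 0.097 171 mid [0.6284 0.2449 0.1   ] ext [0.063 0.053 0.006] zmed 0.1008
top 0.1035 284 mid [0.6273 0.2439 0.1071] ext [0.057 0.052 0.007] zmed 0.1061
```

View pics/seat2.png

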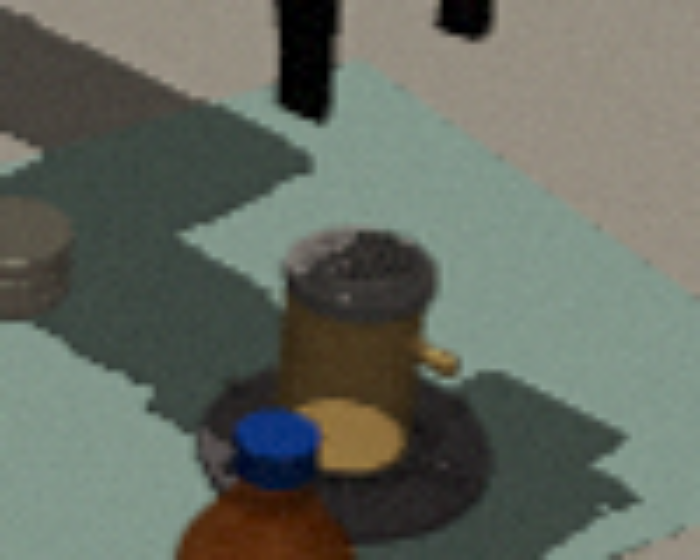

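The plate is seated level on the jar at crop (360,270), with its flange top at 0.100–0.101 m. Next is the funnel.

>>> drive_tool:
  steps:
    - [87, -0.17, 0.28, 0, 0, 0, 0]
    - [87, -0.35, 0.57, 0, 0, 0, 0]
    - [87, -0.516, 0.845, 0, 0, 0, 0]

```text
time_s: 22.7
position: [0.5893, 0.135, 0.1554]
tcp_rot: [[0.973, 0.23, -0.004], [0.23, -0.973, -0.0], [-0.004, -0.001, -1.0]]
force: [0.6, -1.0, 0.6]
opening: 1.002
grasp_force: 0.0
```

>>> drive_tool:
  steps:
    - [87, -0.17, 0.28, 0, 0, 0, 0]
    - [87, -0.35, 0.57, 0, 0, 0, 0]
    - [87, -0.516, 0.845, 0, 0, 0, 0]

```text
time_s: 23.0
position: [0.5522, 0.022, 0.1558]
tcp_rot: [[0.973, 0.229, -0.004], [0.229, -0.973, 0.0], [-0.004, -0.001, -1.0]]
force: [0.4, -0.6, 0.7]
opening: 1.005
grasp_force: 0.0
```

>>> drive_tool:
  steps:
    - [87, -0.17, 0.28, 0, 0, 0, 0]
    - [87, -0.35, 0.57, 0, 0, 0, 0]
    - [87, -0.516, 0.845, 0, 0, 0, 0]

```text
time_s: 23.3
position: [0.5153, -0.0907, 0.156]
tcp_rot: [[0.974, 0.229, -0.003], [0.229, -0.974, 0.001], [-0.003, -0.002, -1.0]]
force: [2.0, 0.1, 0.2]
opening: 1.001
grasp_force: 0.0
```

>>> drive_tool:
  steps:
    - [87, -0.17, 0.28, 0, 0, 0, 0]
    - [87, -0.35, 0.57, 0, 0, 0, 0]
    - [87, -0.516, 0.845, 0, 0, 0, 0]

```text
time_s: 23.6
position: [0.4784, -0.2034, 0.156]
tcp_rot: [[0.974, 0.228, -0.003], [0.229, -0.974, 0.002], [-0.002, -0.003, -1.0]]
force: [0.4, 0.3, -0.1]
opening: 0.999
grasp_force: 0.0
```

>>> drive_tool:
  steps:
    - [87, -0.17, 0.28, 0, 0, 0, 0]
    - [87, -0.35, 0.57, 0, 0, 0, 0]
    - [87, -0.516, 0.845, 0, 0, 0, 0]
    - [87, -0.516, 0.845, 0, 0, 0, 0]
    - [87, -0.516, 0.845, 0, 0, 0, 0]
    - [87, -0.516, 0.845, 0, 0, 0, 0]

```text
time_s: 24.2
position: [0.4425, -0.3136, 0.1564]
tcp_rot: [[0.973, 0.229, -0.002], [0.229, -0.973, 0.003], [-0.001, -0.003, -1.0]]
force: [0.0, 0.4, 0.3]
opening: 0.998
grasp_force: 0.0
```

Run:
```python
from h import *
to(.443,-.3152,-.006)
c=tips();A,_=near(cloud(c),.443,-.317,.045,.059,.072);print(circ(A,.0283))
```

```text
t 24.2 pos [ 0.4425 -0.3136  0.1564] yaw 13.26 tilt [-0.002   0.0027] shift [0.003 0.018 1.354] F [0.  0.4 0.3] open 86.8 grip 0.0 j [-47.  26.  96.   0.  58.  30.]
tip -1 [(-66, 11), (-60, 11), (-54, 10), (-48, 12), (-42, 9), (-36, 2), (-30, 0), (-24, 0), (-18, 0), (-12, 0), (-6, 0)]
tip 1 [(-66, 12), (-60, 9), (-54, 11), (-48, 10), (-42, 11), (-36, 0), (-30, 0), (-24, 0), (-18, 0), (-12, 0), (-6, 0)]
[ 0.44341396 -0.31509683]
```

>>> drive_tool:
  steps:
    - [87, 0.003, 0.015, 0.2, 0, 0, 0]
    - [87, 0.003, 0.015, 0.5, 0, 0, 0]
    - [87, 0.003, 0.015, 0.8, 0, 0, 0]
    - [87, 0.003, 0.015, 1, 0, 0, 0]
    - [87, 0.003, 0.015, 1, 0, 0, 0]
    - [87, 0.003, 0.015, 1, 0, 0, 0]

```text
time_s: 24.85
position: [0.4442, -0.316, 0.0376]
tcp_rot: [[0.973, 0.23, -0.001], [0.23, -0.973, 0.001], [-0.0, -0.001, -1.0]]
force: [0.1, -0.4, 0.4]
opening: 0.997
grasp_force: 0.0
```

>>> drive_tool:
  steps:
    - [87, 0, 0, 0.1, 0, 0, 0]
    - [87, 0, 0, 0.25, 0, 0, 0]
    - [87, 0, 0, 0.36, 0, 0, 0]
    - [87, 0, 0, 0.36, 0, 0, 0]
    - [87, 0, 0, 0.36, 0, 0, 0]

```text
time_s: 25.35
position: [0.444, -0.3172, -0.0055]
tcp_rot: [[0.973, 0.229, 0.0], [0.229, -0.973, -0.0], [0.0, 0.0, -1.0]]
force: [1.0, 0.9, 0.4]
opening: 0.997
grasp_force: 0.0
```

>>> drive_tool:
  steps:
    - [66, 0, 0, 0, 0, 0, 0]
    - [58, 0, 0, 0, 0, 0, 0]
    - [50, 0, 0, 0, 0, 0, 0]
    - [50, 0, 0, 0, 0, 0, 0]
    - [50, 0, 0, 0, 0, 0, 0]
    - [50, 0, 0, 0, 0, 0, 0]
    - [50, 0, 0, 0, 0, 0, 0]
    - [50, 0, 0, 0, 0, 0, 0]

```text
time_s: 26.15
position: [0.4439, -0.3171, -0.0054]
tcp_rot: [[0.973, 0.229, 0.0], [0.229, -0.973, -0.0], [0.0, 0.0, -1.0]]
force: [-0.4, 2.3, 4.3]
opening: 0.686
grasp_force: 30.0
```

```bash
python3 -c "
from h import *
to(.443,-.3152,.13)"
```

```text
t 26.15 pos [ 0.4439 -0.3171 -0.0054] yaw 13.23 tilt [ 0.0001 -0.0001] shift [-0.004 -0.017 -1.128] F [-0.4  2.3  4.3] open 59.7 grip 30.0 j [-47.  41. 101.   0.  37.  29.]
```

>>> drive_tool:
  steps:
    - [50, 0, 0, -0.06, 0, 0, 0]
    - [50, 0, 0, -0.2, 0, 0, 0]
    - [50, 0, 0, -0.4, 0, 0, 0]
    - [50, 0, 0, -0.65, 0, 0, 0]
    - [50, 0, 0, -0.9, 0, 0, 0]
    - [50, 0, 0, -1, 0, 0, 0]

```text
time_s: 26.75
position: [0.445, -0.3182, 0.1169]
tcp_rot: [[0.973, 0.229, 0.003], [0.229, -0.973, -0.004], [0.002, 0.004, -1.0]]
force: [-0.2, -1.2, -1.2]
opening: 0.689
grasp_force: 30.0
```

>>> drive_tool:
  steps:
    - [50, 0, 0, -0.15, 0, 0, 0]
    - [50, 0, 0, -0.25, 0, 0, 0]
    - [50, 0, 0, -0.25, 0, 0, 0]
    - [50, 0, 0, -0.25, 0, 0, 0]

```text
time_s: 27.15
position: [0.4435, -0.3167, 0.1437]
tcp_rot: [[0.973, 0.229, -0.001], [0.229, -0.973, 0.001], [-0.001, -0.001, -1.0]]
force: [0.5, 0.7, -0.7]
opening: 0.683
grasp_force: 30.0
```

Run:
```python
from h import *
from rig import optics,read_state
to(.628,.2488,.145)
p=read_state()['position']
for n in('scene','top'):
    c=optics.capture(n);W=cloud(c);hsv=cv2.cvtColor(c['color'],cv2.COLOR_BGR2HSV)
    for z0,z1,r in((p[2]+.008,p[2]+.035,.03),(p[2]+.06,p[2]+.08,.0283)):
        m=(np.hypot(W[...,0]-p[0],W[...,1]-p[1])<.04)&(W[...,2]>z0)&(W[...,2]<z1)&(hsv[...,1]>80)
        A=W[m]
        if len(A)>10:print(n,len(A),circ(A,r).round(4),'z',np.percentile(A[:,2],[2,98]).round(4))
```

```text
t 27.15 pos [ 0.4435 -0.3167  0.1437] yaw 13.22 tilt [-0.0007  0.0008] shift [ 2.574 -4.236 -0.009] F [ 0.5  0.7 -0.7] open 59.4 grip 30.0 j [-47.  27.  96.   0.  57.  29.]
scene 206 [ 0.4413 -0.3155] z [0.1523 0.1774]
scene 210 [ 0.4439 -0.3153] z [0.2038 0.2209]
```

>>> drive_tool:
  steps:
    - [50, 0.08, -0.13, 0, 0, 0, 0]
    - [50, 0.22, -0.36, 0, 0, 0, 0]
    - [50, 0.37, -0.61, 0, 0, 0, 0]
    - [50, 0.515, -0.847, 0, 0, 0, 0]

```text
time_s: 27.65
position: [0.4803, -0.2025, 0.1431]
tcp_rot: [[0.974, 0.228, -0.002], [0.228, -0.974, 0.002], [-0.002, -0.002, -1.0]]
force: [-0.5, -0.6, -1.5]
opening: 0.693
grasp_force: 30.0
```

>>> drive_tool:
  steps:
    - [50, 0.13, -0.21, 0, 0, 0, 0]
    - [50, 0.26, -0.42, 0, 0, 0, 0]
    - [50, 0.39, -0.63, 0, 0, 0, 0]
    - [50, 0.515, -0.847, 0, 0, 0, 0]

```text
time_s: 28.05
position: [0.5174, -0.0896, 0.1432]
tcp_rot: [[0.974, 0.229, -0.002], [0.229, -0.974, 0.001], [-0.002, -0.001, -1.0]]
force: [0.3, -1.0, -2.1]
opening: 0.685
grasp_force: 30.0
```

>>> drive_tool:
  steps:
    - [50, 0.13, -0.21, 0, 0, 0, 0]
    - [50, 0.26, -0.42, 0, 0, 0, 0]
    - [50, 0.39, -0.63, 0, 0, 0, 0]
    - [50, 0.515, -0.847, 0, 0, 0, 0]

```text
time_s: 28.45
position: [0.5543, 0.0234, 0.1431]
tcp_rot: [[0.974, 0.229, -0.002], [0.229, -0.974, 0.0], [-0.002, -0.001, -1.0]]
force: [0.6, -0.5, -1.3]
opening: 0.69
grasp_force: 30.0
```

>>> drive_tool:
  steps:
    - [50, 0.13, -0.21, 0, 0, 0, 0]
    - [50, 0.26, -0.42, 0, 0, 0, 0]
    - [50, 0.39, -0.63, 0, 0, 0, 0]
    - [50, 0.515, -0.847, 0, 0, 0, 0]

```text
time_s: 28.85
position: [0.5911, 0.1364, 0.1429]
tcp_rot: [[0.973, 0.229, -0.002], [0.229, -0.973, -0.0], [-0.002, -0.0, -1.0]]
force: [0.6, 0.2, -0.5]
opening: 0.687
grasp_force: 30.0
```

>>> drive_tool:
  steps:
    - [50, 0.13, -0.21, 0, 0, 0, 0]
    - [50, 0.26, -0.42, 0, 0, 0, 0]
    - [50, 0.39, -0.63, 0, 0, 0, 0]
    - [50, 0.47, -0.77, 0, 0, 0, 0]
    - [50, 0.515, -0.847, 0, 0, 0, 0]
    - [50, 0.515, -0.847, 0, 0, 0, 0]
    - [50, 0.515, -0.847, 0, 0, 0, 0]
    - [50, 0.515, -0.847, 0, 0, 0, 0]

```text
time_s: 29.65
position: [0.628, 0.2471, 0.144]
tcp_rot: [[0.974, 0.228, -0.001], [0.228, -0.974, -0.001], [-0.001, 0.0, -1.0]]
force: [-0.1, 0.2, 0.1]
opening: 0.687
grasp_force: 30.0
```

Run:
```python
from h import *
from rig import optics,read_state
to(.6285,.249,.0956)
p=read_state()['position']
c=optics.capture('scene');W=cloud(c);hsv=cv2.cvtColor(c['color'],cv2.COLOR_BGR2HSV)
m=(np.hypot(W[...,0]-p[0],W[...,1]-p[1])<.04)&(W[...,2]>p[2]+.06)&(W[...,2]<p[2]+.08)&(hsv[...,1]>80)
A=W[m];print(len(A),circ(A,.0283).round(4))
A,_=near(W,.628,.249,.045,.097,.103);print('flange',len(A),circ(A,.032).round(4),((A.min(0)+A.max(0))/2).round(4),np.ptp(A,axis=0).round(3))
```

```text
t 29.65 pos [0.628  0.2471 0.144 ] yaw 13.16 tilt [-0.0012 -0.0007] shift [ 0.009 -0.015  0.403] F [-0.1  0.2  0.1] open 59.7 grip 30.0 j [12. 37. 77. -0. 67. 89.]
116 [0.6282 0.2468]
flange 121 [0.6235 0.253 ] [0.6286 0.2494 0.1   ] [0.065 0.063 0.006]
```

>>> drive_tool:
  steps:
    - [50, 0.008, -0.017, 0.02, 0, 0, 0]
    - [50, 0.008, -0.017, 0.08, 0, 0, 0]
    - [50, 0.008, -0.017, 0.16, 0, 0, 0]
    - [50, 0.008, -0.017, 0.23, 0, 0, 0]
    - [50, 0.008, -0.017, 0.28, 0, 0, 0]
    - [50, 0.008, -0.017, 0.3, 0, 0, 0]
    - [50, 0.008, -0.017, 0.3, 0, 0, 0]

```text
time_s: 30.4
position: [0.6285, 0.2505, 0.1075]
tcp_rot: [[0.973, 0.229, -0.001], [0.229, -0.973, -0.0], [-0.001, -0.0, -1.0]]
force: [-0.0, 0.1, -0.6]
opening: 0.69
grasp_force: 30.0
```

```bash
python3 -c "
from h import *
to(.6285,.249,.0956)"
```

```text
t 30.4 pos [0.6285 0.2505 0.1075] yaw 13.22 tilt [-0.0012 -0.0003] shift [-0.003  0.012  0.1  ] F [-0.   0.1 -0.6] open 60.0 grip 30.0 j [12. 39. 78. -0. 63. 89.]
```

>>> drive_tool:
  steps:
    - [50, -0.002, 0.012, 0, 0, 0, 0]
    - [50, -0.002, 0.012, 0.02, 0, 0, 0]
    - [50, -0.002, 0.012, 0.045, 0, 0, 0]
    - [50, -0.002, 0.012, 0.07, 0, 0, 0]
    - [50, -0.002, 0.012, 0.09, 0, 0, 0]
    - [50, -0.002, 0.012, 0.1, 0, 0, 0]
    - [50, -0.002, 0.012, 0.1, 0, 0, 0]

```text
time_s: 31.1
position: [0.6288, 0.2491, 0.096]
tcp_rot: [[0.973, 0.229, -0.001], [0.229, -0.973, -0.0], [-0.001, -0.0, -1.0]]
force: [-0.8, -0.1, -1.0]
opening: 0.686
grasp_force: 30.0
```

>>> drive_tool:
  steps:
    - [50, 0, 0, 0.005, 0, 0, 0]
    - [50, 0, 0, 0.01, 0, 0, 0]
    - [50, 0, 0, 0.01, 0, 0, 0]

```text
time_s: 31.4
position: [0.6292, 0.2492, 0.0957]
tcp_rot: [[0.973, 0.229, 0.001], [0.229, -0.973, 0.0], [0.001, -0.0, -1.0]]
force: [-0.2, 0.0, 1.8]
opening: 0.692
grasp_force: 30.0
```

>>> drive_tool:
  steps:
    - [63, 0, 0, 0, 0, 0, 0]
    - [72, 0, 0, 0, 0, 0, 0]
    - [87, 0, 0, 0, 0, 0, 0]
    - [87, 0, 0, 0, 0, 0, 0]
    - [87, 0, 0, 0, 0, 0, 0]

```text
time_s: 31.9
position: [0.6289, 0.2491, 0.095]
tcp_rot: [[0.973, 0.229, -0.0], [0.229, -0.973, -0.0], [-0.0, 0.0, -1.0]]
force: [-0.7, 0.5, -0.2]
opening: 0.966
grasp_force: 0.0
```

>>> drive_tool:
  steps:
    - [87, 0, 0, -0.1, 0, 0, 0]
    - [87, 0, 0, -0.35, 0, 0, 0]
    - [87, 0, 0, -0.7, 0, 0, 0]
    - [87, 0, 0, -0.7, 0, 0, 0]
    - [87, 0, 0, -0.7, 0, 0, 0]

```text
time_s: 32.4
position: [0.6301, 0.2494, 0.1816]
tcp_rot: [[0.973, 0.229, 0.004], [0.229, -0.973, 0.001], [0.004, 0.0, -1.0]]
force: [-0.4, -0.1, -0.8]
opening: 1.0
grasp_force: 0.0
```

Run:
```python
from h import *
from rig import optics,read_state
to(.551,-.0138,.12)
for n in('scene','top'):
    c=optics.capture(n);W=cloud(c)
    for z0,z1,r in((.16,.172,.0283),(.094,.101,.032)):
        A,_=near(W,.628,.249,.045,z0,z1)
        if len(A)>10:print(n,z0,len(A),'circ',circ(A,r).round(4),'mid',((A.min(0)+A.max(0))/2).round(4),'ext',np.ptp(A,axis=0).round(3),'zmed',np.median(A[:,2]).round(4))
    if n=='scene':
        u,v=proj(c,(.627,.25,.1)).astype(int)
        cv2.imwrite('pics/seat3.png',cv2.resize(c['color'][v-45:v+45,u-50:u+50],None,fx=6,fy=6))
```

```text
t 32.4 pos [0.6301 0.2494 0.1816] yaw 13.23 tilt [0.0043 0.0009] shift [-1.146  1.984  0.509] F [-0.4 -0.1 -0.8] open 87.0 grip 0.0 j [12. 35. 74. -0. 71. 89.]
scene 0.16 109 circ [0.6285 0.2493] mid [0.6284 0.2499 0.1636] ext [0.064 0.063 0.007] zmed 0.1636
scene 0.094 45 circ [0.6266 0.2511] mid [0.6382 0.2432 0.0974] ext [0.045 0.053 0.007] zmed 0.0961
top 0.16 88 circ [0.6271 0.2488] mid [0.6259 0.2424 0.1649] ext [0.058 0.047 0.009] zmed 0.1657
top 0.094 39 circ [0.6279 0.2456] mid [0.6262 0.2467 0.0981] ext [0.058 0.058 0.006] zmed 0.0991
```

View pics/seat3.png

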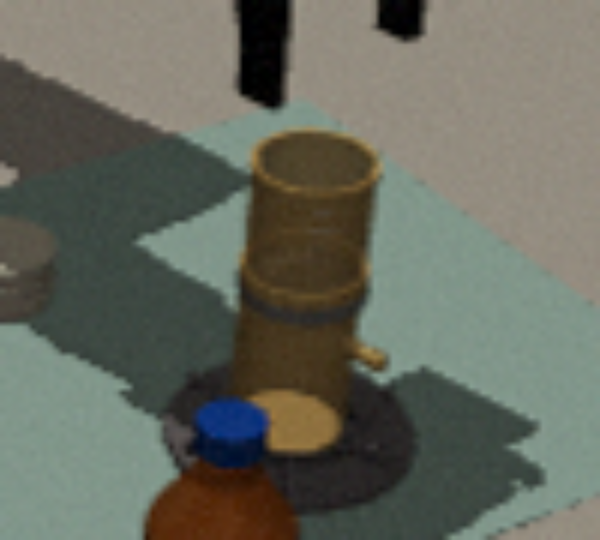

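The funnel is upright on the plate at crop (310,210), with its rim at the expected height. Now the amber cover.

>>> drive_tool:
  steps:
    - [60, -0.2, 0.35, 0, 0, 0, 0]
    - [60, -0.4, 0.7, 0, 0, 0, 0]
    - [60, -0.57, 0.99, 0, 0, 0, 0]
    - [60, -0.57, 0.99, 0, 0, 0, 0]

```text
time_s: 32.9
position: [0.5866, 0.1135, 0.1774]
tcp_rot: [[0.975, 0.224, -0.006], [0.224, -0.975, -0.002], [-0.006, 0.0, -1.0]]
force: [-0.2, 0.7, 0.4]
opening: 0.74
grasp_force: 0.0
```

>>> drive_tool:
  steps:
    - [60, -0.2, 0.35, 0.1, 0, 0, 0]
    - [60, -0.4, 0.7, 0.3, 0, 0, 0]
    - [60, -0.56, 0.99, 0.6, 0, 0, 0]
    - [60, -0.56, 0.99, 0.6, 0, 0, 0]
    - [60, -0.56, 0.99, 0.6, 0, 0, 0]
    - [60, -0.56, 0.99, 0.6, 0, 0, 0]

```text
time_s: 33.5
position: [0.5522, -0.0122, 0.1072]
tcp_rot: [[0.973, 0.229, 0.001], [0.229, -0.973, 0.001], [0.001, -0.0, -1.0]]
force: [-0.1, 0.4, -0.1]
opening: 0.692
grasp_force: 0.0
```

Run:
```python
from h import *
to(.551,-.0140,-.018)
c=tips();A,_=near(cloud(c),.551,-.014,.02,.026,.038);print(len(A),((A.min(0)+A.max(0))/2).round(4))
```

```text
t 33.5 pos [ 0.5522 -0.0122  0.1072] yaw 13.25 tilt [0.0007 0.0005] shift [-0.014  0.012  1.044] F [-0.1  0.4 -0.1] open 60.2 grip 0.0 j [-13.  31.  97.   0.  52.  64.]
tip -1 [(-66, 14), (-60, 10), (-54, 13), (-48, 8), (-42, 12), (-36, 2), (-30, 0), (-24, 0), (-18, 0), (-12, 0), (-6, 0)]
tip 1 [(-66, 8), (-60, 11), (-54, 13), (-48, 14), (-42, 9), (-36, 2), (-30, 0), (-24, 0), (-18, 0), (-12, 0), (-6, 0)]
28 [ 0.5532 -0.0139  0.0299]
```

>>> drive_tool:
  steps:
    - [50, -0.006, 0.013, 0.2, 0, 0, 0]
    - [50, -0.006, 0.013, 0.5, 0, 0, 0]
    - [50, -0.006, 0.013, 0.8, 0, 0, 0]
    - [50, -0.006, 0.013, 0.95, 0, 0, 0]
    - [50, -0.006, 0.013, 0.95, 0, 0, 0]
    - [50, -0.006, 0.013, 0.95, 0, 0, 0]

```text
time_s: 34.15
position: [0.5523, -0.0139, -0.0061]
tcp_rot: [[0.973, 0.23, 0.002], [0.23, -0.973, -0.0], [0.002, 0.001, -1.0]]
force: [0.5, 0.1, 0.2]
opening: 0.577
grasp_force: 0.0
```

Run:
```python
from h import *
to(.5515,-.0140,-.018)
```

```text
t 34.15 pos [ 0.5523 -0.0139 -0.0061] yaw 13.32 tilt [ 0.0018 -0.0003] shift [-0.006 -0.001  0.099] F [0.5 0.1 0.2] open 50.2 grip 0.0 j [-13.  42. 101.   0.  38.  64.]
```

>>> drive_tool:
  steps:
    - [50, -0.006, 0, 0.03, 0, 0, 0]
    - [50, -0.006, 0, 0.06, 0, 0, 0]
    - [50, -0.006, 0, 0.085, 0, 0, 0]
    - [50, -0.006, 0, 0.085, 0, 0, 0]
    - [50, -0.006, 0, 0.085, 0, 0, 0]

```text
time_s: 34.65
position: [0.5503, -0.0151, -0.0169]
tcp_rot: [[0.974, 0.229, 0.0], [0.229, -0.974, -0.0], [0.0, 0.0, -1.0]]
force: [0.0, -0.2, 0.4]
opening: 0.572
grasp_force: 0.0
```

>>> drive_tool:
  steps:
    - [30, 0, 0, 0, 0, 0, 0]
    - [20, 0, 0, 0, 0, 0, 0]
    - [12, 0, 0, 0, 0, 0, 0]
    - [12, 0, 0, 0, 0, 0, 0]
    - [12, 0, 0, 0, 0, 0, 0]
    - [12, 0, 0, 0, 0, 0, 0]
    - [12, 0, 0, 0, 0, 0, 0]
    - [12, 0, 0, 0, 0, 0, 0]

```text
time_s: 35.45
position: [0.5503, -0.015, -0.0171]
tcp_rot: [[0.973, 0.229, -0.0], [0.229, -0.973, 0.0], [-0.0, -0.0, -1.0]]
force: [-0.3, -0.1, 0.7]
opening: 0.218
grasp_force: 30.0
```

Run:
```python
from h import *
to(.5515,-.0140,.17)
```

```text
t 35.45 pos [ 0.5503 -0.015  -0.0171] yaw 13.22 tilt [-0.  0.] shift [ 0.012 -0.006 -1.559] F [-0.3 -0.1  0.7] open 19.0 grip 30.0 j [-13.  43. 101.   0.  37.  64.]
```

>>> drive_tool:
  steps:
    - [12, 0, 0, -0.06, 0, 0, 0]
    - [12, 0, 0, -0.2, 0, 0, 0]
    - [12, 0, 0, -0.45, 0, 0, 0]
    - [12, 0, 0, -0.7, 0, 0, 0]
    - [12, 0, 0, -0.9, 0, 0, 0]
    - [12, 0, 0, -0.9, 0, 0, 0]

```text
time_s: 36.05
position: [0.5531, -0.0156, 0.0946]
tcp_rot: [[0.973, 0.229, 0.008], [0.229, -0.973, -0.002], [0.007, 0.004, -1.0]]
force: [-0.0, -0.4, -0.3]
opening: 0.217
grasp_force: 30.0
```

>>> drive_tool:
  steps:
    - [12, 0, 0, -0.15, 0, 0, 0]
    - [12, 0, 0, -0.4, 0, 0, 0]
    - [12, 0, 0, -0.6, 0, 0, 0]
    - [12, 0, 0, -0.72, 0, 0, 0]
    - [12, 0, 0, -0.72, 0, 0, 0]
    - [12, 0, 0, -0.72, 0, 0, 0]

```text
time_s: 36.65
position: [0.5495, -0.0149, 0.1765]
tcp_rot: [[0.973, 0.229, -0.001], [0.229, -0.973, 0.0], [-0.001, -0.001, -1.0]]
force: [0.1, -0.4, -0.7]
opening: 0.219
grasp_force: 30.0
```

Run:
```python
from h import *
from rig import optics,read_state
to(.629,.249,.178)
p=read_state()['position']
c=optics.capture('scene');W=cloud(c);hsv=cv2.cvtColor(c['color'],cv2.COLOR_BGR2HSV)
m=(np.hypot(W[...,0]-p[0],W[...,1]-p[1])<.045)&(W[...,2]>p[2]+.015)&(W[...,2]<p[2]+.034)&(hsv[...,1]>90)
A=W[m];print(len(A),((A.min(0)+A.max(0))/2).round(4),np.ptp(A,axis=0).round(4),A[:,2].min())
u,v=proj(c,p).astype(int)
cv2.imwrite('pics/cov.png',cv2.resize(c['color'][max(v-50,0):v+30,u-50:u+50],None,fx=6,fy=6))
```

```text
t 36.65 pos [ 0.5495 -0.0149  0.1765] yaw 13.22 tilt [-0.0015  0.0003] shift [ 1.148 -1.989 -0.013] F [ 0.1 -0.4 -0.7] open 19.1 grip 30.0 j [-13.  25.  94.  -0.  61.  64.]
184 [ 0.5528 -0.0144  0.2045] [0.0659 0.064  0.0104] 0.1993287057000584
```

View pics/cov.png

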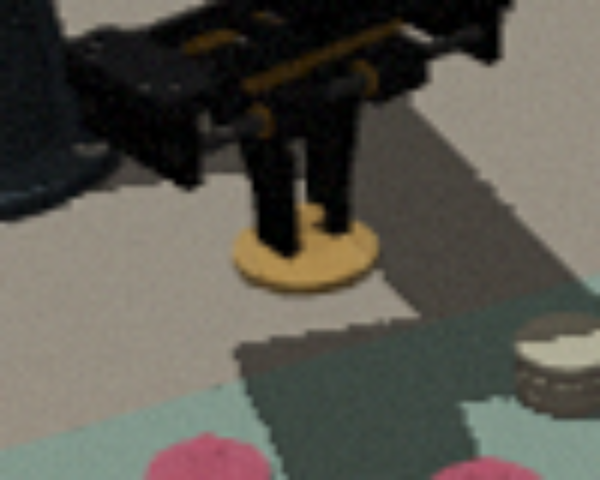

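The amber cover is held level under the fingers at crop (305,250). It sits about 3 mm in +x from the TCP, so I allow for that.

>>> drive_tool:
  steps:
    - [12, 0.08, -0.14, 0, 0, 0, 0]
    - [12, 0.22, -0.4, 0, 0, 0, 0]
    - [12, 0.4, -0.7, 0, 0, 0, 0]
    - [12, 0.561, -0.997, 0, 0, 0, 0]

```text
time_s: 37.1
position: [0.5879, 0.1178, 0.1754]
tcp_rot: [[0.974, 0.228, -0.003], [0.228, -0.974, -0.0], [-0.003, -0.001, -1.0]]
force: [-0.6, -0.6, -1.1]
opening: 0.218
grasp_force: 30.0
```

>>> drive_tool:
  steps:
    - [12, 0.14, -0.25, 0, 0, 0, 0]
    - [12, 0.28, -0.5, 0, 0, 0, 0]
    - [12, 0.42, -0.75, 0, 0, 0, 0]
    - [12, 0.52, -0.92, 0, 0, 0, 0]
    - [12, 0.561, -0.997, 0, 0, 0, 0]
    - [12, 0.561, -0.997, 0, 0, 0, 0]
    - [12, 0.561, -0.997, 0, 0, 0, 0]

```text
time_s: 37.8
position: [0.6257, 0.2476, 0.1762]
tcp_rot: [[0.974, 0.229, -0.002], [0.229, -0.974, -0.001], [-0.003, 0.001, -1.0]]
force: [0.1, 0.2, -0.6]
opening: 0.22
grasp_force: 30.0
```

Run:
```python
from h import *
from rig import optics,read_state
to(.6258,.2489,.1409)
p=read_state()['position']
c=optics.capture('scene');W=cloud(c);hsv=cv2.cvtColor(c['color'],cv2.COLOR_BGR2HSV)
m=(np.hypot(W[...,0]-p[0],W[...,1]-p[1])<.045)&(W[...,2]>p[2]+.015)&(W[...,2]<p[2]+.034)&(hsv[...,1]>90)
A=W[m];print(len(A),((A.min(0)+A.max(0))/2).round(4),np.ptp(A,axis=0).round(4))
A,_=near(W,.628,.249,.045,.159,.170);print('rim',len(A),circ(A,.0283),((A.min(0)+A.max(0))/2).round(4),np.ptp(A,axis=0).round(4))
```

```text
t 37.8 pos [0.6257 0.2476 0.1762] yaw 13.21 tilt [-0.0024 -0.0013] shift [ 0.004 -0.011  0.294] F [ 0.1  0.2 -0.6] open 19.1 grip 30.0 j [12. 35. 75. -0. 70. 89.]
169 [0.6287 0.2471 0.2044] [0.0653 0.065  0.0104]
rim 116 [0.62793843 0.24955739] [0.628  0.2501 0.1631] [0.0614 0.0613 0.0079]
```

>>> drive_tool:
  steps:
    - [12, 0, -0.018, 0.02, 0, 0, 0]
    - [12, 0, -0.018, 0.07, 0, 0, 0]
    - [12, 0, -0.018, 0.13, 0, 0, 0]
    - [12, 0, -0.018, 0.18, 0, 0, 0]
    - [12, 0, -0.018, 0.2, 0, 0, 0]
    - [12, 0, -0.018, 0.2, 0, 0, 0]

```text
time_s: 38.45
position: [0.6256, 0.2506, 0.1524]
tcp_rot: [[0.973, 0.229, -0.001], [0.229, -0.973, -0.0], [-0.002, 0.0, -1.0]]
force: [0.1, 0.8, -1.5]
opening: 0.221
grasp_force: 30.0
```

Run:
```python
from h import *
to(.6255,.2499,.1409)
```

```text
t 38.45 pos [0.6256 0.2506 0.1524] yaw 13.22 tilt [-0.0015 -0.0004] shift [-0.002  0.005  0.096] F [ 0.1  0.8 -1.5] open 19.2 grip 30.0 j [12. 36. 76. -0. 68. 89.]
```

>>> drive_tool:
  steps:
    - [12, -0.003, 0.006, 0.02, 0, 0, 0]
    - [12, -0.003, 0.006, 0.04, 0, 0, 0]
    - [12, -0.003, 0.006, 0.06, 0, 0, 0]
    - [12, -0.003, 0.006, 0.08, 0, 0, 0]
    - [12, -0.003, 0.006, 0.09, 0, 0, 0]
    - [12, -0.003, 0.006, 0.095, 0, 0, 0]
    - [12, -0.003, 0.006, 0.095, 0, 0, 0]

```text
time_s: 39.15
position: [0.6259, 0.25, 0.1418]
tcp_rot: [[0.973, 0.229, -0.0], [0.229, -0.973, 0.0], [-0.0, -0.0, -1.0]]
force: [-0.2, 0.1, 0.1]
opening: 0.22
grasp_force: 30.0
```

>>> drive_tool:
  steps:
    - [12, 0, 0, 0.005, 0, 0, 0]
    - [12, 0, 0, 0.01, 0, 0, 0]
    - [12, 0, 0, 0.01, 0, 0, 0]

```text
time_s: 39.45
position: [0.6261, 0.2501, 0.141]
tcp_rot: [[0.973, 0.229, 0.001], [0.229, -0.973, 0.0], [0.001, -0.0, -1.0]]
force: [-1.0, 0.2, 0.2]
opening: 0.213
grasp_force: 30.0
```

>>> drive_tool:
  steps:
    - [12, 0, 0, 0.005, 0, 0, 0]
    - [12, 0, 0, 0.008, 0, 0, 0]
    - [12, 0, 0, 0.008, 0, 0, 0]

```text
time_s: 39.75
position: [0.6264, 0.2501, 0.1409]
tcp_rot: [[0.973, 0.229, 0.002], [0.229, -0.973, 0.0], [0.002, 0.0, -1.0]]
force: [-1.7, 0.6, 5.0]
opening: 0.214
grasp_force: 30.0
```

>>> drive_tool:
  steps:
    - [24, 0, 0, 0, 0, 0, 0]
    - [32, 0, 0, 0, 0, 0, 0]
    - [45, 0, 0, 0, 0, 0, 0]
    - [45, 0, 0, 0, 0, 0, 0]
    - [45, 0, 0, 0, 0, 0, 0]

```text
time_s: 40.25
position: [0.6258, 0.2499, 0.1394]
tcp_rot: [[0.973, 0.229, -0.001], [0.229, -0.973, -0.0], [-0.001, 0.0, -1.0]]
force: [0.4, 0.2, -0.5]
opening: 0.495
grasp_force: 0.0
```

>>> drive_tool:
  steps:
    - [45, 0, 0, -0.1, 0, 0, 0]
    - [45, 0, 0, -0.35, 0, 0, 0]
    - [45, 0, 0, -0.7, 0, 0, 0]
    - [45, 0, 0, -0.7, 0, 0, 0]
    - [45, 0, 0, -0.7, 0, 0, 0]

```text
time_s: 40.75
position: [0.6269, 0.2503, 0.2262]
tcp_rot: [[0.973, 0.229, 0.004], [0.229, -0.973, 0.001], [0.004, 0.0, -1.0]]
force: [-0.3, -0.1, -0.5]
opening: 0.513
grasp_force: 0.0
```

Run:
```python
from h import *
from rig import optics,read_state
to(.6255,.2499,.1409)
T0,S0=cloud(np.load('top0.npz')),cloud(np.load('scene0.npz'))
for n,W0 in(('scene',S0),('top',T0)):
    c=optics.capture(n);W=cloud(c)
    for z0,z1 in((.163,.175),(.184,.194),(.095,.1015)):
        A,_=near(W,.628,.249,.045,z0,z1)
        if len(A)>10:print(n,z0,len(A),'mid',((A.min(0)+A.max(0))/2).round(4),'ext',np.ptp(A,axis=0).round(3),'zmed',np.median(A[:,2]).round(4))
    for nm,x,y in(('dishes',.438,.194),('bottle',.76,.107),('rack',.77,-.173)):
        f=lambda Q:near(Q,x,y,.045 if nm!='dishes' else .04,.02,.2)[0].mean(0).round(4)
        print(n,nm,f(W0),f(W))
    if n=='scene':
        u,v=proj(c,(.627,.25,.11)).astype(int)
        cv2.imwrite('pics/seat4.png',cv2.resize(c['color'][v-50:v+50,u-50:u+50],None,fx=6,fy=6))
```

```text
t 40.75 pos [0.6269 0.2503 0.2262] yaw 13.23 tilt [0.0042 0.0009] shift [-0.015  0.     0.711] F [-0.3 -0.1 -0.5] open 44.7 grip 0.0 j [12. 32. 72. -0. 76. 89.]
scene 0.163 218 mid [0.6276 0.2512 0.1691] ext [0.067 0.069 0.011] zmed 0.1703
scene 0.184 24 mid [0.6276 0.2518 0.1871] ext [0.017 0.018 0.005] zmed 0.1877
scene 0.095 42 mid [0.6395 0.2444 0.0982] ext [0.044 0.051 0.006] zmed 0.0984
scene dishes [0.4432 0.1917 0.0301] [0.4432 0.1922 0.0296]
scene bottle [0.7783 0.0978 0.0849] [0.7783 0.0977 0.0848]
scene rack [ 0.7754 -0.173   0.0269] [ 0.7753 -0.1731  0.0269]
top 0.163 446 mid [0.6251 0.2478 0.1703] ext [0.061 0.06  0.009] zmed 0.172
top 0.184 68 mid [0.626  0.2504 0.1889] ext [0.017 0.019 0.009] zmed 0.1903
top 0.095 12 mid [0.6186 0.2406 0.0982] ext [0.041 0.045 0.006] zmed 0.098
top dishes [0.4387 0.1933 0.0329] [0.4387 0.1933 0.0328]
top bottle [0.749  0.106  0.1007] [0.7489 0.1059 0.1006]
top rack [ 0.7714 -0.1726  0.0281] [ 0.7711 -0.1725  0.0279]
```

View pics/seat4.png

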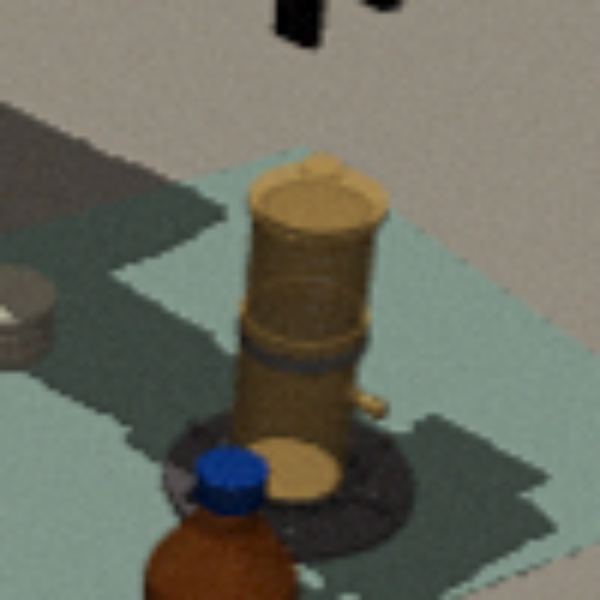

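The cover sits level in the funnel's mouth at crop (318,205). Its disc is at 0.172 m and its knob at 0.190 m, both as expected. The bystanders have not moved, so I hand in.

```bash
python3 -c "
from rig import order
print(order.hand_in())"
```

```text
the job is handed in; nothing more can be done
None
```

The filter unit is rebuilt in its holder (jar, plate, funnel, cover) and handed in at about 41 s: each part measured at its seated height and released, dishes, bottle and rack unmoved; the hand-in returned no verdict.

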